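# Clip the rollers and charge the tube labeller

### The job

The tube labeller has been cleaned and its press rollers are back on their studs, but nothing holds them yet. Lay a split clip on top of every roller that is fitted and push it sideways into its stud's groove with the clip fork, not with the fingers, until it snaps in; once all rollers are clipped, tip the tray so that all its tubes lie in the feed hopper. Leave the fork standing in the middle of its rubber pad and the empty tray flat on the bench, and do not shift the beaker or the jar.

Things in the scene. Friction and masses are not known exactly. Their poses are not given: they have to be found in the camera images.
- labeller: White bench tube labeller, fixed, deck 70 mm high, x from -115 to +185, y from -260 to +280 mm. Origin on the bench; x points away from the robot (to its low rear housing, 108 mm high), y to the left along the row of studs. Upright steel studs stand on the deck at x = -30, y = -205, -122, -39 and 44 mm in this frame, 14 mm in diameter; a stud may be bare, without a roller.
- hopper_mouth (a point): Centre of the mouth of the labeller's square steel feed hopper (labeller frame (-30,190,170) mm, axes parallel to the labeller's). Opening 150 x 150 mm, walls 5 mm, rim 170 mm above the bench, V-shaped floor 65 to 100 mm below the rim.
- fork_pad: Square grey rubber pad 110 x 110 x 3 mm, fixed on the bench, the fork's place. Origin under its centre.
- fork_grip (a point): Centre of the handle of the standing clip fork, 50 mm above its underside, 160 g; z up the handle, x forward. Handle 20 mm (x) by 24 mm (y), from 5 to 82 mm above the underside. It stands on a flat steel foot 5 mm thick, 48 mm wide, x from -26 to +30 mm, whose front is the fork.
- fork_web (a point): On the clip fork: middle of the flat web at the bottom of the fork's mouth, which pushes on the clip's back bar; 16 mm in front of the handle's axis, 2.5 mm above the underside. Two tines, 5 mm wide with a 38 mm gap, reach 14 mm further forward (x) on either side.
- tray_grip (a point): Grip point on the handle tab of the grey pouring tray, 200 g. x is the pouring direction, z up (the tray's own axes). The tab is 12 mm thick, 28 mm wide (y) and leans back 20 degrees (top towards -x). The point lies 60 mm above the tray's underside, 20 mm below the tab's top end. Tray 90 mm wide, floor 4 mm, side and back walls 38 mm high; the back wall stands 17 mm in front of the point.
- tray_lip (a point): Middle of the tray's pouring lip, 161 mm in front of the grip point (x) and 43 mm below it: top of a 30 degree ramp in which the tray's floor ends, 17 mm above the underside. The tubes slide out over it when the tray is tipped forward by 65 degrees or more.
- roller1_face (a point): Black rubber press roller with aluminium hub, 70 mm in diameter, 45 mm high, on the labeller's stud 1 from the right; absent if that stud is bare. The point is the centre of its flat top face, z up. Above this face the stud has a groove 10 mm in diameter and 7 mm high, then a head 14 mm in diameter and 7 mm high. A clip belongs in the groove, flat on the face.
- roller2_face (a point): Black rubber press roller with aluminium hub, 70 mm in diameter, 45 mm high, on the labeller's stud 2 from the right; absent if that stud is bare. The point is the centre of its flat top face, z up. Above this face the stud has a groove 10 mm in diameter and 7 mm high, then a head 14 mm in diameter and 7 mm high. A clip belongs in the groove, flat on the face.
- roller3_face (a point): Black rubber press roller with aluminium hub, 70 mm in diameter, 45 mm high, on the labeller's stud 3 from the right; absent if that stud is bare. The point is the centre of its flat top face, z up. Above this face the stud has a groove 10 mm in diameter and 7 mm high, then a head 14 mm in diameter and 7 mm high. A clip belongs in the groove, flat on the face.
- roller4_face (a point): Black rubber press roller with aluminium hub, 70 mm in diameter, 45 mm high, on the labeller's stud 4 from the right; absent if that stud is bare. The point is the centre of its flat top face, z up. Above this face the stud has a groove 10 mm in diameter and 7 mm high, then a head 14 mm in diameter and 7 mm high. A clip belongs in the groove, flat on the face.
- clip1_center (a point): Flat split steel clip, 6 mm thick, 22 g, lying on a black 3 mm mat. The point is the centre of its opening, half-way up; x points out of the mouth. Back bar, to grip by its ends: x -14.5 to -5.5, y +-16 mm. Two sprung arms, 21 mm wide together, reach x = +8 mm; the mouth is 7 mm wide and takes the 10 mm groove at a push of about 10 N, snapping from 9 mm off the stud's axis to 0.
- clip2_center (a point): Flat split steel clip, 6 mm thick, 22 g, lying on a black 3 mm mat. The point is the centre of its opening, half-way up; x points out of the mouth. Back bar, to grip by its ends: x -14.5 to -5.5, y +-16 mm. Two sprung arms, 21 mm wide together, reach x = +8 mm; the mouth is 7 mm wide and takes the 10 mm groove at a push of about 10 N, snapping from 9 mm off the stud's axis to 0.
- clip3_center (a point): Flat split steel clip, 6 mm thick, 22 g, lying on a black 3 mm mat. The point is the centre of its opening, half-way up; x points out of the mouth. Back bar, to grip by its ends: x -14.5 to -5.5, y +-16 mm. Two sprung arms, 21 mm wide together, reach x = +8 mm; the mouth is 7 mm wide and takes the 10 mm groove at a push of about 10 N, snapping from 9 mm off the stud's axis to 0.
- clip4_center (a point): Flat split steel clip, 6 mm thick, 22 g, lying on a black 3 mm mat. The point is the centre of its opening, half-way up; x points out of the mouth. Back bar, to grip by its ends: x -14.5 to -5.5, y +-16 mm. Two sprung arms, 21 mm wide together, reach x = +8 mm; the mouth is 7 mm wide and takes the 10 mm groove at a push of about 10 N, snapping from 9 mm off the stud's axis to 0.
- tube1_center (a point): Screw-cap sample tube, 17 mm in diameter, 47 mm long, 14 g, lying in the tray; the point is its middle, x along it. May be absent.
- tube2_center (a point): Screw-cap sample tube, 17 mm in diameter, 47 mm long, 14 g, lying in the tray; the point is its middle, x along it. May be absent.
- tube3_center (a point): Screw-cap sample tube, 17 mm in diameter, 47 mm long, 14 g, lying in the tray; the point is its middle, x along it. May be absent.
- tube4_center (a point): Screw-cap sample tube, 17 mm in diameter, 47 mm long, 14 g, lying in the tray; the point is its middle, x along it. May be absent.
- tube5_center (a point): Screw-cap sample tube, 17 mm in diameter, 47 mm long, 14 g, lying in the tray; the point is its middle, x along it. May be absent.
- beaker_center (a point): Glass beaker, 72 mm in diameter, 95 mm high, a bystander; point at half height.
- reagent_jar_center (a point): Brown glass jar, 60 mm in diameter, 85 mm high, a bystander; point at half height.
Mind the look-alikes: they are no part of the job. What is shaped like the part that bears roller4_face but yellow is not meant.

How it is judged:
By the outcome, as a careful person would: the job done as asked, in the order asked, and still so for the second after the job is handed in, with the robot touching nothing.
Of roller1, roller2, roller3, roller4 only 3 to 4 are there at a start; the rules pass over those that are not, and their reading is None.
Of tube1, tube2, tube3, tube4, tube5 only 3 to 5 are there at a start; the rules pass over those that are not, and their reading is None.
At some moment in a run one of fork, tray may be knocked a few centimetres aside while the robot is not near it.
It also fails if it takes over 210 s, if anything falls off the work surface, if the arm or the gripper's body presses on something with over 40 N, if the wrist force passes 120 N, or if a joint passes its speed limit or range.

### The arm

A 6-joint arm with a two-finger parallel gripper is mounted at the origin on the work surface. World frame = base frame: x ahead of the robot, y to its left, z up, the work surface at z = 0. Lengths are in mm, angles in rad, forces in N, time in s.
With the tool pointing down it reaches from about 275 to 1000 mm from the base axis. Payload 8.4 kg.
Tool frame: the origin (TCP) lies on the centre line of the jaws, within the pads' length; the fingertips stand r.tip_reach ahead of it and the grasp point (between the pads) lies 11 mm behind it (r.tip_reach is the distance from the TCP to the fingertips, in mm); z points along the fingers, y is the line along which they close (so a half turn about z gives the same grasp; the last joint's range is limited). The gripper opens to 85 mm and grips with 20 to 120 N. Pads are 22 mm wide; open, the fingers measure 114 mm over their backs; the gripper's body (76 mm by 85 mm) begins 54 mm behind the grasp point. The pads swing forward as they close: fully open they stand 13 mm farther back than shut.
Start: joints at [1.29, 0.353, 1.633, -0, 1.155, -0.002], TCP at [172, 600.869, 239.281] pointing down, gripper open.
Joint ranges: [-2.63, 2.63], [-0.92, 2.1], [0.06, 2.66], [-1.3, 4.44], [0, 2.69], [-3.02, 3.02]. Speed limits (rad/s): [2.22, 2.22, 2.79, 3.14, 3.14, 3.14].

### API

Orientations are given as [roll, pitch, yaw] about the fixed x, y, z axes, in that order (R = Rz(yaw) Ry(pitch) Rx(roll)).
In Python, from rig import r gives the robot as it stands.
- The arm moves only by the tool carry_out, never from a script. Its argument "targets" is a list of rows, each an object with "dp": the shift along the tool's x, y, z in mm, a list of three; "yaw": the turn about the tool's z in degrees. A call has 1 to 12 rows; each row is the pose to reach, as a shift and turn from the pose commanded when the call began, along the tool's axes at that moment; what a row does not reach only later rows make up. A row lasts 1/8 s, in which the tool goes at most 62.5 mm and 10.7 degrees, less where a joint would pass 70% of its speed; a pose out of reach is approached as far as the arm can. A call with a gripper value outside its range is refused whole. "fingers" is the opening, from -1 (shut) to 1 (fully open), so that 0 is half open, set as the call begins (left out, the last holds). The fingers move at their own pace and stop on an object; "grip_force" is the grip in N (left out, the last holds). Time passes only in rows, so rows that repeat a pose let the fingers close. It gives the time, the measured TCP pose, the force, the opening and the grip force at its end, in the units of the state.
- r.sense(): the state, without advancing time (a new reading comes with each control period).
- r.grab_frame(name): name is "scene" or "top"; returns the picture (400x640x3 uint8, red, green, blue); there is no depth.
- r.get_calibration(name): a dict with "fx", "fy", "cx", "cy" (pixels), "rvec" (rotation vector, rad) and "tvec" (3), from world to camera coordinates, as OpenCV has them. Camera axes: x right, y down, z forward; pixel columns grow to the right and rows downward; lengths in mm; the calibration is good to about 2 mm. A picture is of the moment at which its call begins. get_calibration takes no time and is no camera call.
- r.sign_off(): hands the job in; it is judged then, once.
The state is a dict: "clock": time; "qpos": joint angles; "qvel": joint speeds; "joint_efforts": joint torques, N m; "eef_pos": TCP position; "tcp_rot": TCP orientation; "contact_force": force on the tool from outside, world axes, zero at the start; "wrist_torque": the same for the moment, N m; "opening": opening from 0.0 (shut) to 1.0 (fully open); "grasp_force": force on a finger pad.
Only numpy, scipy, OpenCV 4.12 (cv2) and the standard library are available. Lean on these libraries where they do the work, as an engineer would, in place of code of your own. Each camera call takes 0.05 s, during which the arm holds its last target. There are 200 camera calls.

## Working session

There is one attempt and no reset: what is moved stays moved. The work goes in short steps, Python scripts to look and compute and a tool call to move; the robot and the scene stay as the last step left them, time stands still between calls to the robot, and variables do not carry over. Pictures are saved under pics/ and viewed, at most 14 in all, crops included, and the job is handed in when it is done.

Besides the shell and the picture viewer there is one more tool, called as name(argument=value, ...), one argument or row to a line, values as JSON. carry_out: Moves the arm, as the interface text tells. Its arguments: {"type":"object","properties":{"targets":{"type":"array","items":{"type":"object","properties":{"dp":{"type":"array","items":{"type":"number"}},"yaw":{"type":"number"}}}},"fingers":{"type":"number"},"grip_force":{"type":"number"}},"required":["targets"]}

```bash
ls; mkdir -p pics; python3 - <<'E'
from rig import r
import cv2
print(r.sense(), r.tip_reach)
for n in("scene","top"):
    im=r.grab_frame(n); cv2.imwrite(f"pics/{n}0.png",cv2.cvtColor(im,cv2.COLOR_RGB2BGR)); print(r.get_calibration(n))
E
```

```text
pics
{'clock': 0.0, 'qpos': array([ 1.28960292e+00,  3.53675162e-01,  1.63415370e+00,  3.03515349e-05,
        1.15522315e+00, -2.42573881e-03]), 'qvel': array([ 6.34286369e-04, -4.85046965e-04, -9.65057641e-04, -1.55057803e-03,
        7.87205183e-04, -2.90911860e-06]), 'joint_efforts': array([-1.80972864e-03, -6.05269074e+01, -3.42062330e+01, -2.34484205e-04,
        9.73709277e-03,  7.88036303e-08]), 'eef_pos': array([171.85365588, 600.40344798, 238.53644645]), 'tcp_rot': array([-3.14013337e+00, -3.12901824e-05,  2.86281269e+00]), 'contact_force': array([ 0.11142377, -0.34790798, -0.20685118]), 'wrist_torque': array([-0.01944367,  0.04311605, -0.05923238]), 'grasp_force': 0.0, 'opening': 0.9999219391398675} 8.0
{'fx': 385.4761155987372, 'fy': 385.4761155987372, 'cx': 319.5648910135829, 'cy': 203.16814061586865, 'rvec': array([ 2.32696632,  0.71932548, -0.29429835]), 'tvec': array([-462.41150213, -107.64476993, 1314.67638678])}
{'fx': 499.19548183617445, 'fy': 499.19548183617445, 'cx': 326.49010706241114, 'cy': 194.99759845070383, 'rvec': array([ 2.17623817, -2.13848306,  0.16436384]), 'tvec': array([  36.03220598,  527.94503773, 1363.38815974])}
```

View pics/scene0.png

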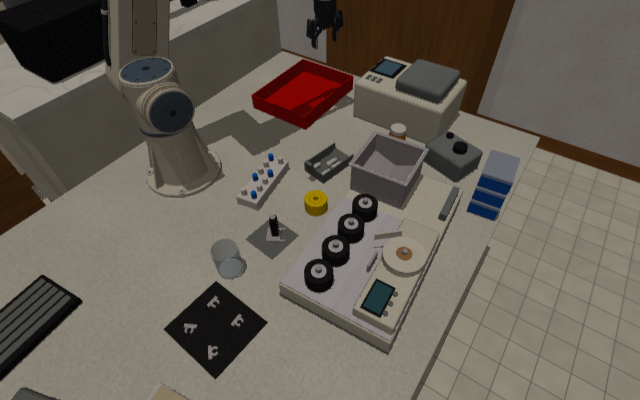

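View pics/top0.png

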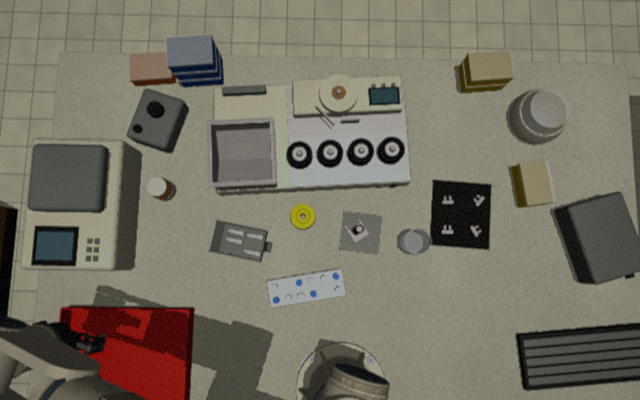

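All four studs carry black rollers (top view, row at v≈152, u≈299–391). The mat with clips is at (461,214), the fork at (360,231), the tray at (241,241), the beaker at (413,241) and the jar at (160,188). I'll enlarge them next.

```bash
cat > h.py <<'E'
from rig import r
import cv2, numpy as np
def cal(n):
    c=r.get_calibration(n); K=np.array([[c['fx'],0,c['cx']],[0,c['fy'],c['cy']],[0,0,1.]])
    return K,cv2.Rodrigues(np.array(c['rvec']))[0],np.array(c['tvec'],float)
def px2w(n,uv,z):
    K,R,t=cal(n); uv=np.atleast_2d(np.array(uv,float)); z=np.broadcast_to(z,len(uv)); o=-R.T@t; out=[]
    for (u,v),zz in zip(uv,z):
        d=R.T@np.linalg.solve(K,[u,v,1]); out.append(o+d*(zz-o[2])/d[2])
    return np.array(out)
def w2px(n,P):
    K,R,t=cal(n); p=(K@(R@np.atleast_2d(np.array(P,float)).T+t[:,None])).T; return p[:,:2]/p[:,2:]
def grab(n): return cv2.cvtColor(r.grab_frame(n),cv2.COLOR_RGB2BGR)
def tile(im,u,v,w,h,s):
    c=cv2.resize(im[v:v+h,u:u+w],None,fx=s,fy=s,interpolation=cv2.INTER_CUBIC)
    for k in range(0,w,10): cv2.putText(c,str(u+k),(k*s,8),0,.3,(0,255,255),1); cv2.line(c,(k*s,10),(k*s,14),(0,255,255),1)
    for k in range(0,h,10): cv2.putText(c,str(v+k),(0,k*s+4),0,.3,(0,255,0),1); cv2.line(c,(20,k*s),(24,k*s),(0,255,0),1)
    return c
E
python3 - <<'E'
from h import *
im=cv2.imread("pics/top0.png")
a=tile(im,430,180,64,72,8) # 512x576
cv2.imwrite("pics/a.png",a)
b=np.vstack([tile(im,205,215,70,50,8),np.zeros((4,560,3),np.uint8)])
c=tile(im,335,205,70,50,8)[:,:560]
cv2.imwrite("pics/b.png",np.vstack([b[:300],c[:300]]) if 0 else cv2.resize(np.vstack([b,c]),(412,592)) if 0 else np.hstack([tile(im,205,215,70,50,6)[:,:400],tile(im,335,205,50,50,8)[:300]][:1]+[tile(im,335,207,60,50,6)]))
cv2.imwrite("pics/c.png",tile(im,280,120,132,75,6))
print(px2w("top",[(461,214),(360,233)],3),px2w("top",[(299,155),(391,150)],115))
E
```

```text
[[ 483.96384608 -341.75478464    3.        ]
 [ 424.50349073  -52.24445773    3.        ]] [[ 622.74019359  121.54114929  115.        ]
 [ 641.34859064 -124.6380421   115.        ]]
```

View pics/a.png

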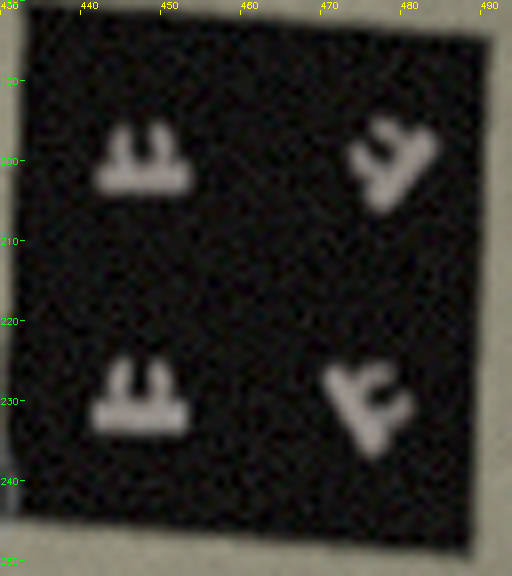

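View pics/b.png

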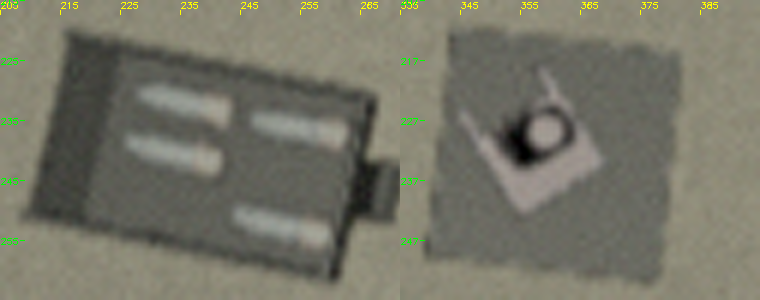

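View pics/c.png

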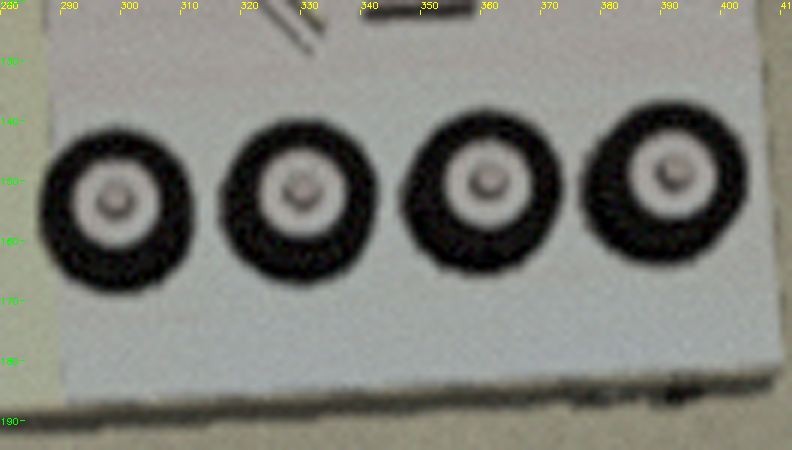

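The crops show four clips, with bar centres near (448,202), (447.5,232), (481,201.5) and (474,231.5). The left two open up the image (+x), the upper right one up-left and the lower right one right. There are four tubes in the tray, whose lip points left and tab sits at (268,246). The fork handle top is at (359,228), with the tines pointing up-left. Stud heads are at (299.2,153.5), (330.5,151.8), (361.5,150) and (392.8,149). Next I'll fit the poses.

```bash
cat >> h.py <<'E'
from scipy.optimize import minimize, least_squares
CLIP=[np.array(p,float) for p in ([(-14.5,-16),(-5.5,-16),(-5.5,16),(-14.5,16)],[(-6,3.5),(8,3.5),(8,10.5),(-6,10.5)],[(-6,-3.5),(8,-3.5),(8,-10.5),(-6,-10.5)])]
def fitshape(n,im,polys,z,p0,half=14,s=8):
    """fit bright planar shape (x,y,yaw) at height z"""
    g=cv2.cvtColor(im,cv2.COLOR_BGR2GRAY).astype(np.float32)
    u0,v0=(w2px(n,[[p0[0],p0[1],z]])[0]-half).astype(int); g=g[v0:v0+2*half,u0:u0+2*half]
    lo,hi=np.percentile(g,30),np.percentile(g,98); g=np.clip((g-lo)/(hi-lo),0,1.1)
    def cost(p):
        c,si=np.cos(p[2]),np.sin(p[2]); m=np.zeros((2*half*s,)*2,np.float32)
        for q in polys:
            P=np.c_[p[0]+c*q[:,0]-si*q[:,1],p[1]+si*q[:,0]+c*q[:,1],np.full(len(q),z)]
            cv2.fillPoly(m,[np.round(((w2px(n,P)-[u0,v0]+.5)*s)*16).astype(np.int32)],1.,shift=4)
        m=cv2.GaussianBlur(cv2.resize(m,(2*half,)*2,interpolation=cv2.INTER_AREA),(0,0),.7)
        return float(((m-g)**2).sum())
    best=min((minimize(cost,p0,method="Nelder-Mead",options=dict(initial_simplex=[p0]+[np.add(p0,d) for d in((4,0,0),(0,4,0),(0,0,.3))],xatol=.05,fatol=1e-3)) for _ in[0]),key=lambda o:o.fun)
    return best.x,best.fun
STUDY=[-205,-122,-39,44]
def labfit(n,uv,z):
    P=px2w(n,uv,z)
    f=lambda p:np.concatenate([(p[:2]+np.array([np.cos(p[2])*-30-np.sin(p[2])*y,np.sin(p[2])*-30+np.cos(p[2])*y])-q[:2]) for y,q in zip(STUDY,P)])
    o=least_squares(f,[650,0,0]); return o.x,o.fun,P
E
python3 - <<'E'
from h import *
im=cv2.imread("pics/top0.png")
x,f,P=labfit("top",[(392.8,149),(361.5,150),(330.5,151.8),(299.2,153.5)],129); print(x.round(3),f.round(1));print(P.round(1))
for bar,tip in [((447.9,202.2),(447.9,196)),((447.5,232.1),(447.5,226)),((480.8,201.5),(476,197)),((474.1,231.5),(480,228))]:
    b,t=px2w("top",[bar,tip],9)[:,:2]; a=np.arctan2(*(t-b)[::-1]); p0=[*(b+10*np.array([np.cos(a),np.sin(a)])),a]
    print(np.round(p0,2),[np.round(k,2) for k in fitshape("top",im,CLIP,9,p0)])
# fork: handle top z=82 ; foot corners z=5 ; pad
print("fork top",px2w("top",[(335+146/6,207+132/6)],82).round(1))
print("tines,corners",px2w("top",[(335+60/6,207+112/6),(335+143/6,207+70/6),(335+126/6,207+213/6),(335+204/6,207+160/6)],5).round(1))
print("pad corners",px2w("top",[(335+48/6,207+32/6),(335+280/6,207+52/6),(335+262/6,207+282/6),(335+28/6,207+256/6)],3).round(1))
print("tray tab top",px2w("top",[(205+385/6,215+190/6)],80).round(1))
print("tray lipend corners z38 L",px2w("top",[(205+68/6,215+32/6),(205+25/6,215+215/6),(205+375/6,215+95/6),(205+335/6,215+280/6)],38).round(1))
E
```

```text
[6.57056e+02 7.90800e+01 7.00000e-02] [ 0.6 -0.1 -0.8 -0.5 -0.1  0.2  0.3  0.4]
[[ 640.9 -127.4  129. ]
 [ 636.5  -44.3  129. ]
 [ 630.    37.9  129. ]
 [ 623.7  120.5  129. ]]
[ 5.2660e+02 -3.0323e+02 -2.0000e-02] [array([ 5.2793e+02, -3.0120e+02,  5.0000e-02]), np.float64(2.34)]
[ 4.4100e+02 -3.0064e+02 -2.0000e-02] [array([ 4.4255e+02, -2.9911e+02, -1.0000e-02]), np.float64(2.91)]
[ 527.24 -390.52    0.81] [array([ 528.95, -387.46,    0.85]), np.float64(28.31)]
[ 439.17 -384.99   -1.03] [array([ 440.75, -384.27,   -1.04]), np.float64(28.01)]
fork top [[430.3 -43.9  82. ]]
tines,corners [[444.5  -9.2   5. ]
 [465.1 -48.5   5. ]
 [397.3 -40.9   5. ]
 [422.9 -77.7   5. ]]
pad corners [[ 482.7   -3.2    3. ]
 [ 475.1 -113.9    3. ]
 [ 366.1 -105.5    3. ]
 [ 376.4    5.     3. ]]
tray tab top [[379.  196.7  80. ]]
tray lipend corners z38 L [[450.4 349.2  38. ]
 [366.2 364.9  38. ]
 [423.9 206.8  38. ]
 [339.1 222.3  38. ]]
```

```bash
python3 - <<'E'
from h import *
im=cv2.imread("pics/scene0.png")
cv2.imwrite("pics/d.png",np.vstack([tile(im,270,185,130,50,6),tile(im,240,205,130,50,6)]))
E
```

```text
(no output)
```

View pics/d.png

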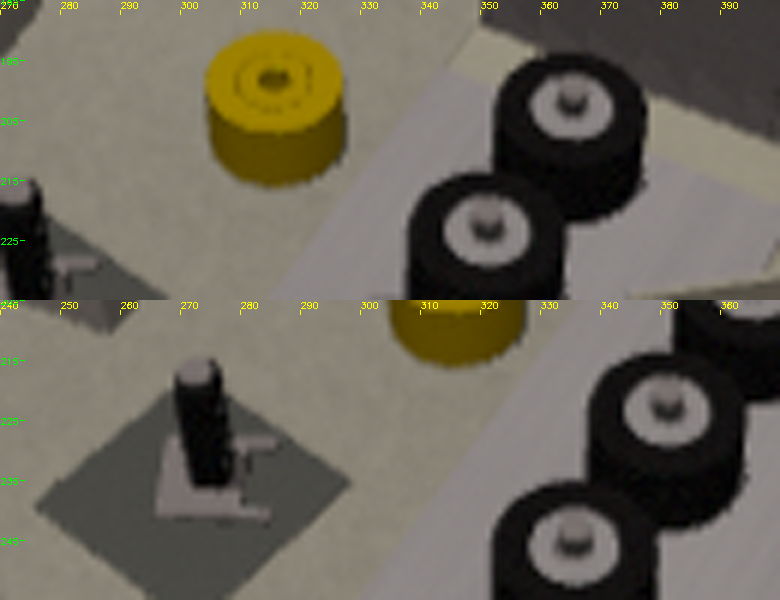

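The scene view confirms four black rollers. Stud heads are at about (365,200), (351,220.5) and (335.5,243.7), and the fork handle top is at (272,216).

```bash
python3 - <<'E'
from h import *
im=cv2.imread("pics/top0.png")
d=.45
x,f,P=labfit("top",np.array([(392.8,149),(361.5,150),(330.5,151.8),(299.2,153.5)])-d,129); print(x.round(3));print(P.round(1))
print("scene",px2w("scene",[(335.5,243.7),(351,220.7),(365,200.4)],129).round(1))
for p0 in ([528.9,-388,.85],[440.7,-384.5,-1.04]): print([np.round(k,2) for k in fitshape("top",im,CLIP,9,p0,half=10)])
print("fork top",px2w("top",[(335+146/6-d,207+132/6-d)],82).round(1),px2w("scene",[(272.5,216.2)],82).round(1))
# scene clip check: brightness
s=cv2.imread("pics/scene0.png")
for p0 in ([528,-301.2,.05],[442.6,-299.1,-.01]): print([np.round(k,2) for k in fitshape("scene",s,CLIP,9,p0,half=11)])
E
```

```text
[6.58248e+02 8.02870e+01 7.00000e-02]
[[ 642.1 -126.2  129. ]
 [ 637.7  -43.   129. ]
 [ 631.2   39.1  129. ]
 [ 624.9  121.7  129. ]]
scene [[641.3 -41.6 129. ]
 [634.7  41.7 129. ]
 [629.  122.9 129. ]]
[array([ 528.93, -387.33,    0.86]), np.float64(1.16)]
[array([ 440.9 , -384.39,   -1.03]), np.float64(1.04)]
fork top [[431.5 -42.6  82. ]] [[427.6 -32.5  82. ]]
[array([ 5.2671e+02, -2.9588e+02,  3.0000e-02]), np.float64(1.97)]
[array([ 441.71, -293.8 ,    0.  ]), np.float64(1.77)]
```

carry_out(
  targets=[
    {"dp": [0, 0, 0], "yaw": 0},
  ],
  fingers=0.3,
)

```text
clock: 0.22
eef_pos: [171.9, 600.6, 238.9]
tcp_rot: [-3.141, -0.0, 2.863]
contact_force: [-0.0, -0.1, -0.2]
opening: 0.816
grasp_force: 0.0
```

```bash
cat >> h.py <<'E'
def go(*tg):
    """print rows (dp,yaw) from the measured pose to world targets (x,y,z,psi)"""
    s=r.sense(); p=s['eef_pos']; ps=s['tcp_rot'][2]; c,si=np.cos(ps),np.sin(ps)
    print("clk %.1f p %s psi %.3f q6 %.2f op %.3f"%(s['clock'],p.round(1),ps,s['qpos'][5],s['opening']))
    for x,y,z,a in tg:
        d=np.array([x,y,z])-p; w=-(a-ps); w=(w+np.pi)%(2*np.pi)-np.pi
        print([round(d[0]*c+d[1]*si,1),round(d[0]*si-d[1]*c,1),round(-d[2],1)],round(np.degrees(w),1),"rows",int(np.ceil(max(np.linalg.norm(d)/60,abs(np.degrees(w))/10.5))))
E
python3 -c "
from h import *
go((350,149,239,1.0),(518,-301,150,.05))"
```

```text
clk 0.2 p [171.9 600.6 238.9] psi 2.863 q6 -0.00 op 0.816
[np.float64(-295.5), np.float64(-385.2), np.float64(-0.1)] 106.7 rows 11
[np.float64(-580.9), np.float64(-771.5), np.float64(88.9)] 161.2 rows 17
```

carry_out(
  targets=[
    {"dp": [-50, -65, 0], "yaw": 10},
    {"dp": [-75, -97, 0], "yaw": 20},
    {"dp": [-100, -130, 0], "yaw": 30},
    {"dp": [-130, -170, 0], "yaw": 40},
    {"dp": [-160, -210, 0], "yaw": 50},
    {"dp": [-195, -255, 0], "yaw": 60},
    {"dp": [-230, -300, 0], "yaw": 70},
    {"dp": [-265, -345, 0], "yaw": 80},
    {"dp": [-300, -392, 0], "yaw": 90},
    {"dp": [-335, -440, 0], "yaw": 100},
    {"dp": [-372, -490, 0], "yaw": 110},
    {"dp": [-410, -540, 0], "yaw": 120},
  ],
  fingers=0.3,
)

```text
clock: 1.72
eef_pos: [417.9, -32.9, 239.6]
tcp_rot: [3.141, -0.001, 0.762]
contact_force: [0.9, -0.1, 0.4]
opening: 0.65
grasp_force: 0.0
```

```bash
python3 -c "
from h import *
go((518,-300,120,.05))"
```

```text
clk 1.7 p [417.9 -32.9 239.6] psi 0.762 q6 0.73 op 0.650
[np.float64(-112.1), np.float64(262.3), np.float64(119.6)] 40.8 rows 6
```

carry_out(
  targets=[
    {"dp": [-25, 60, 0], "yaw": 10},
    {"dp": [-50, 115, 0], "yaw": 20},
    {"dp": [-75, 170, 0], "yaw": 30},
    {"dp": [-97, 225, 30], "yaw": 41},
    {"dp": [-112, 262, 70], "yaw": 41},
    {"dp": [-112, 262, 130], "yaw": 41},
    {"dp": [-112, 262, 180], "yaw": 41},
    {"dp": [-112, 262, 180], "yaw": 41},
  ],
)

```text
clock: 2.72
eef_pos: [516.2, -295.6, 55.7]
tcp_rot: [-3.137, 0.007, 0.053]
contact_force: [0.7, 0.2, -0.4]
opening: 0.651
grasp_force: 0.0
```

```bash
python3 - <<'E'
from h import *
im=grab("top"); sc=grab("scene"); u,v=w2px("scene",[[520,-300,20]])[0].astype(int)
cv2.imwrite("pics/e.png",np.hstack([tile(im,420,165,65,70,6),tile(sc,u-32,v-40,65,70,6)]))
go((518,-301,13,.05))
E
```

```text
clk 2.8 p [ 519.5 -297.3   60.3] psi 0.053 q6 1.00 op 0.651
[np.float64(-1.7), np.float64(3.6), np.float64(47.3)] 0.2 rows 1
```

View pics/e.png

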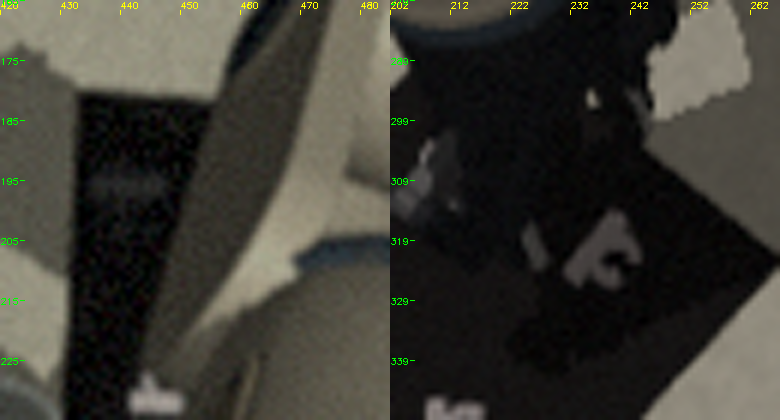

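The top view is blocked by the arm. In the scene view the clip is visible at about (237,321), between the fingers.

carry_out(
  targets=[
    {"dp": [-1.5, 3.5, 25], "yaw": 0},
    {"dp": [-1.5, 3.5, 46], "yaw": 0},
    {"dp": [-1.5, 3.5, 46], "yaw": 0},
  ],
  fingers=0.05,
)

```text
clock: 3.2
eef_pos: [518.5, -301.0, 14.8]
tcp_rot: [3.141, -0.001, 0.053]
contact_force: [0.1, 1.0, 1.5]
opening: 0.527
grasp_force: 0.0
```

```bash
python3 - <<'E'
from h import *
print(r.tip_reach, r.sense()['contact_force']); go((518,-301,11,.05))
E
```

```text
8.0 [0.10570396 1.00438158 1.45785238]
clk 3.2 p [ 518.5 -301.    14.8] psi 0.053 q6 0.99 op 0.527
[np.float64(-0.5), np.float64(0.0), np.float64(3.8)] 0.2 rows 1
```

carry_out(
  targets=[
    {"dp": [-0.5, 0, 2], "yaw": 0},
    {"dp": [-0.5, 0, 4], "yaw": 0},
    {"dp": [-0.5, 0, 4], "yaw": 0},
  ],
)

```text
clock: 3.58
eef_pos: [517.5, -300.8, 9.9]
tcp_rot: [3.141, -0.001, 0.053]
contact_force: [-0.0, -0.1, -0.7]
opening: 0.521
grasp_force: 0.0
```

carry_out(
  targets=[
    {"dp": [0, 0, 0], "yaw": 0},
    {"dp": [0, 0, 0], "yaw": 0},
    {"dp": [0, 0, 0], "yaw": 0},
    {"dp": [0, 0, 0], "yaw": 0},
  ],
  fingers=-1,
  grip_force=30,
)

```text
clock: 4.08
eef_pos: [518.0, -301.1, 10.6]
tcp_rot: [3.141, -0.002, 0.053]
contact_force: [-1.2, 1.5, 11.0]
opening: 0.354
grasp_force: 32.8
```

carry_out(
  targets=[
    {"dp": [0, 0, -15], "yaw": 0},
    {"dp": [0, 0, -55], "yaw": 0},
    {"dp": [0, 0, -110], "yaw": 0},
    {"dp": [0, 0, -170], "yaw": 0},
    {"dp": [0, 0, -170], "yaw": 0},
  ],
)

```text
clock: 4.7
eef_pos: [519.9, -302.2, 185.2]
tcp_rot: [3.136, -0.008, 0.053]
contact_force: [1.5, -1.0, -1.3]
opening: 0.358
grasp_force: 29.8
```

```bash
python3 - <<'E'
from h import *
cv2.imwrite("pics/top1.png",grab("top"));
go((614.9,-127.8,180,.07),(614.9,-127.8,123.4,.07))
E
```

```text
clk 4.8 p [ 518.4 -301.4  182.3] psi 0.053 q6 0.99 op 0.357
[np.float64(105.6), np.float64(-168.2), np.float64(2.3)] -1.0 rows 4
[np.float64(105.6), np.float64(-168.2), np.float64(58.9)] -1.0 rows 4
```

carry_out(
  targets=[
    {"dp": [30, -48, 0], "yaw": -1},
    {"dp": [60, -96, 0], "yaw": -1},
    {"dp": [90, -144, 0], "yaw": -1},
    {"dp": [105.5, -168, 0], "yaw": -1},
    {"dp": [105.5, -168, 30], "yaw": -1},
    {"dp": [105.5, -168, 45], "yaw": -1},
    {"dp": [105.5, -168, 45], "yaw": -1},
    {"dp": [105.5, -168, 45], "yaw": -1},
  ],
)

```text
clock: 5.75
eef_pos: [613.7, -127.8, 134.6]
tcp_rot: [3.142, -0.0, 0.07]
contact_force: [0.7, -0.8, -0.4]
opening: 0.356
grasp_force: 29.8
```

```bash
python3 - <<'E'
from h import *
im=grab("top"); sc=grab("scene"); u,v=w2px("scene",[[630,-126,125]])[0].astype(int);u2,v2=w2px("top",[[630,-126,125]])[0].astype(int)
cv2.imwrite("pics/f.png",np.hstack([tile(im,u2-32,v2-35,65,70,6),tile(sc,u-32,v-40,65,70,6)]))
go((614.9,-127.8,124,.07))
E
```

```text
clk 5.8 p [ 614.1 -127.8  135.2] psi 0.070 q6 1.29 op 0.356
[np.float64(0.8), np.float64(0.0), np.float64(11.2)] -0.0 rows 1
```

View pics/f.png

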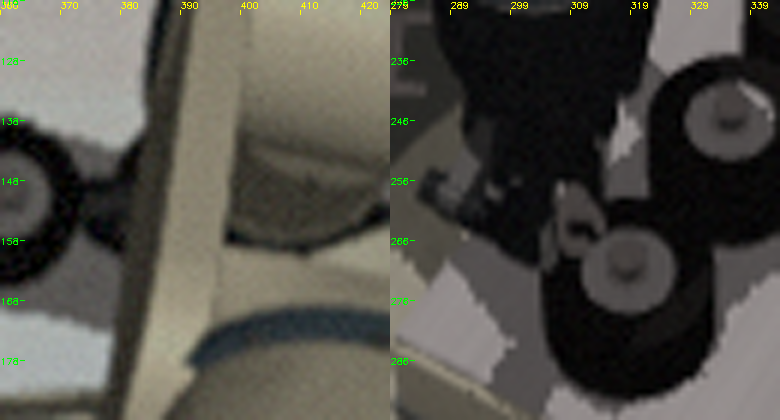

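The scene crop shows the held clip level at about (310,264), its mouth facing the stud head at (318,270). Now lower and release it.

carry_out(
  targets=[
    {"dp": [1, 0, 5], "yaw": 0},
    {"dp": [1, 0, 9], "yaw": 0},
    {"dp": [1, 0, 11], "yaw": 0},
    {"dp": [1, 0, 11.5], "yaw": 0},
    {"dp": [1, 0, 11.5], "yaw": 0},
  ],
)

```text
clock: 6.48
eef_pos: [614.7, -127.2, 122.8]
tcp_rot: [3.142, 0.0, 0.07]
contact_force: [-0.4, -0.3, -0.2]
opening: 0.358
grasp_force: 29.8
```

carry_out(
  targets=[
    {"dp": [0, 0, 0], "yaw": 0},
    {"dp": [0, 0, 0], "yaw": 0},
    {"dp": [0, 0, 0], "yaw": 0},
    {"dp": [0, 0, -20], "yaw": 0},
    {"dp": [0, 0, -60], "yaw": 0},
    {"dp": [0, 0, -60], "yaw": 0},
  ],
  fingers=0.2,
)

```text
clock: 7.22
eef_pos: [617.1, -127.8, 187.5]
tcp_rot: [3.14, -0.007, 0.07]
contact_force: [0.2, -0.8, -0.5]
opening: 0.602
grasp_force: 0.0
```

```bash
python3 - <<'E'
from h import *
go((432.6,-299.2,185,0),(432.6,-299.2,60,0),(432.6,-299.2,12,0))
E
```

```text
clk 7.2 p [ 617.1 -127.8  187.5] psi 0.070 q6 1.29 op 0.602
[np.float64(-196.1), np.float64(158.1), np.float64(2.5)] 4.0 rows 5
[np.float64(-196.1), np.float64(158.1), np.float64(127.5)] 4.0 rows 5
[np.float64(-196.1), np.float64(158.1), np.float64(175.5)] 4.0 rows 6
```

carry_out(
  targets=[
    {"dp": [-45, 37, 0], "yaw": 4},
    {"dp": [-90, 74, 0], "yaw": 4},
    {"dp": [-135, 111, 0], "yaw": 4},
    {"dp": [-180, 148, 0], "yaw": 4},
    {"dp": [-193.5, 159, 30], "yaw": 4},
    {"dp": [-193.5, 159, 85], "yaw": 4},
    {"dp": [-193.5, 159, 130], "yaw": 4},
    {"dp": [-193.5, 159, 155], "yaw": 4},
    {"dp": [-193.5, 159, 168], "yaw": 4},
    {"dp": [-193.5, 159, 171], "yaw": 4},
    {"dp": [-193.5, 159, 171], "yaw": 4},
  ],
  fingers=0.2,
)

```text
clock: 8.6
eef_pos: [433.4, -299.8, 12.6]
tcp_rot: [3.141, -0.001, 0.001]
contact_force: [0.2, -0.3, 0.4]
opening: 0.604
grasp_force: 0.0
```

```bash
python3 - <<'E'
from h import *
im=cv2.imread("pics/top0.png")
go((432.6,-299.2,12,0)); print(r.sense()['contact_force'].round(1))
sc=grab("scene"); u,v=w2px("scene",[[630,-126,125]])[0].astype(int)
im=grab("top");u2,v2=w2px("top",[[630,-126,125]])[0].astype(int)
cv2.imwrite("pics/g.png",np.hstack([tile(im,u2-32,v2-35,65,70,6),tile(sc,u-32,v-40,65,70,6)]))
E
```

```text
clk 8.6 p [ 433.4 -299.8   12.6] psi 0.001 q6 0.96 op 0.604
[np.float64(-0.8), np.float64(-0.6), np.float64(0.6)] 0.0 rows 1
[ 0.2 -0.3  0.4]
```

View pics/g.png

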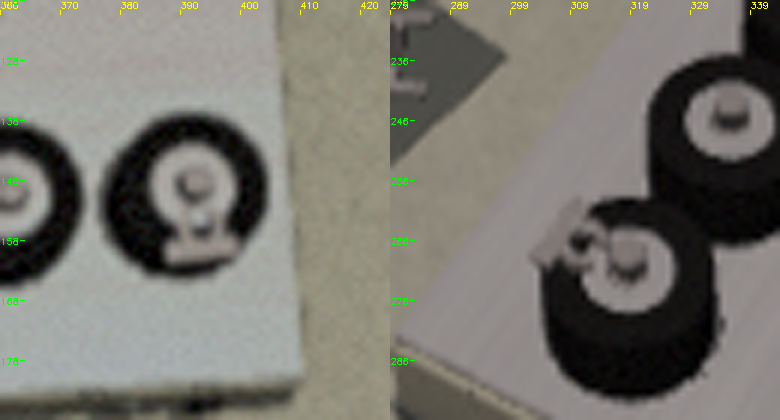

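The clip lies flat on roller 1. In the top view its bar centre is at about (393.05,159.2) and the stud head at (392.05,148.2). Now grip clip 2.

carry_out(
  targets=[
    {"dp": [0, 0, 0.7], "yaw": 0},
    {"dp": [0, 0, 0.7], "yaw": 0},
    {"dp": [0, 0, 0.7], "yaw": 0},
    {"dp": [0, 0, 0.7], "yaw": 0},
    {"dp": [0, 0, 0.7], "yaw": 0},
  ],
  fingers=-1,
)

```text
clock: 9.32
eef_pos: [433.3, -299.8, 12.0]
tcp_rot: [3.141, -0.001, 0.0]
contact_force: [-1.7, -0.1, 6.5]
opening: 0.353
grasp_force: 29.1
```

carry_out(
  targets=[
    {"dp": [0, 0, -15], "yaw": 0},
    {"dp": [0, 0, -55], "yaw": 0},
    {"dp": [0, 0, -110], "yaw": 0},
    {"dp": [0, 0, -170], "yaw": 0},
    {"dp": [0, 0, -170], "yaw": 0},
    {"dp": [0, 0, -170], "yaw": 0},
  ],
)

```text
clock: 10.07
eef_pos: [432.6, -299.3, 181.7]
tcp_rot: [3.141, -0.001, 0.0]
contact_force: [-0.4, 0.9, 0.2]
opening: 0.352
grasp_force: 29.8
```

```bash
python3 - <<'E'
from h import *
h=px2w("top",[(392.05,148.2)],129)[0];b=px2w("top",[(393.05,159.2)],121)[0]
a=.07;d=(b-h)[:2];print(h,b,"lab frame offset bar-stud",d[0]*np.cos(a)+d[1]*np.sin(a),-d[0]*np.sin(a)+d[1]*np.cos(a))
im=grab("top")
p0=[h[0]-19,h[1]-1,.07]
go((609.5,-44.3,180,.07),(609.5,-44.3,123,.07))
E
```

```text
[ 643.01927945 -125.40885544  129.        ] [ 615.00943772 -129.2071167   121.        ] lab frame offset bar-stud -28.20690684560614 -1.8298712355690636
clk 10.1 p [ 432.1 -299.   180.7] psi 0.000 q6 0.96 op 0.352
[np.float64(177.5), np.float64(-254.6), np.float64(0.7)] -4.0 rows 6
[np.float64(177.5), np.float64(-254.6), np.float64(57.7)] -4.0 rows 6
```

carry_out(
  targets=[
    {"dp": [35, -50, 0], "yaw": -2},
    {"dp": [70, -100, 0], "yaw": -4},
    {"dp": [105, -150, 0], "yaw": -4},
    {"dp": [140, -200, 0], "yaw": -4},
    {"dp": [175, -250, 0], "yaw": -4},
    {"dp": [176.5, -256, 20], "yaw": -4},
    {"dp": [176.5, -256, 40], "yaw": -4},
    {"dp": [176.5, -256, 50], "yaw": -4},
    {"dp": [176.5, -256, 50], "yaw": -4},
    {"dp": [176.5, -256, 50], "yaw": -4},
  ],
)

```text
clock: 11.38
eef_pos: [609.4, -43.7, 131.4]
tcp_rot: [3.142, -0.0, 0.07]
contact_force: [-0.7, 0.2, -0.5]
opening: 0.353
grasp_force: 29.8
```

```bash
python3 -c "
from h import *
go((608.7,-43.2,123,.07))"
```

```text
clk 11.4 p [609.4 -43.7 131.4] psi 0.070 q6 1.43 op 0.353
[np.float64(-0.7), np.float64(-0.5), np.float64(8.4)] -0.0 rows 1
```

carry_out(
  targets=[
    {"dp": [-0.7, -0.5, 4], "yaw": 0},
    {"dp": [-0.7, -0.5, 6], "yaw": 0},
    {"dp": [-0.7, -0.5, 7], "yaw": 0},
    {"dp": [-0.7, -0.5, 7], "yaw": 0},
    {"dp": [-0.7, -0.5, 7], "yaw": 0},
  ],
)

```text
clock: 12.0
eef_pos: [608.5, -42.9, 124.1]
tcp_rot: [3.142, -0.0, 0.07]
contact_force: [0.2, -0.4, -0.6]
opening: 0.348
grasp_force: 29.8
```

carry_out(
  targets=[
    {"dp": [0, 0, 0], "yaw": 0},
    {"dp": [0, 0, 0], "yaw": 0},
    {"dp": [0, 0, 0], "yaw": 0},
    {"dp": [0, 0, -20], "yaw": 0},
    {"dp": [0, 0, -60], "yaw": 0},
    {"dp": [0, 0, -60], "yaw": 0},
    {"dp": [0, 0, -60], "yaw": 0},
  ],
  fingers=0.2,
)

```text
clock: 12.88
eef_pos: [608.2, -42.9, 183.8]
tcp_rot: [-3.142, 0.0, 0.07]
contact_force: [0.0, 0.8, -1.0]
opening: 0.599
grasp_force: 0.0
```

```bash
python3 -c "
from h import *
c=np.array([528.93,-387.33]);a=.86
p=c-10*np.array([np.cos(a),np.sin(a)])+[0,1];print(p)
go((*p,185,a),(*p,12,a))"
```

```text
[ 522.40562532 -393.90842563]
clk 12.9 p [608.2 -42.9 183.8] psi 0.070 q6 1.43 op 0.599
[np.float64(-110.2), np.float64(344.1), np.float64(-1.2)] -45.2 rows 7
[np.float64(-110.2), np.float64(344.1), np.float64(171.8)] -45.2 rows 7
```

carry_out(
  targets=[
    {"dp": [-18, 57, 0], "yaw": -8},
    {"dp": [-36, 114, 0], "yaw": -16},
    {"dp": [-54, 171, 0], "yaw": -25},
    {"dp": [-72, 228, 0], "yaw": -35},
    {"dp": [-90, 285, 0], "yaw": -45},
    {"dp": [-110, 344, 10], "yaw": -45},
    {"dp": [-110, 344, 60], "yaw": -45},
    {"dp": [-110, 344, 115], "yaw": -45},
    {"dp": [-110, 344, 150], "yaw": -45},
    {"dp": [-110, 344, 167], "yaw": -45},
    {"dp": [-110, 344, 172], "yaw": -45},
    {"dp": [-110, 344, 172], "yaw": -45},
  ],
)

```text
clock: 14.38
eef_pos: [523.4, -394.1, 12.8]
tcp_rot: [3.141, -0.0, 0.856]
contact_force: [0.3, 0.0, 0.2]
opening: 0.601
grasp_force: 0.0
```

carry_out(
  targets=[
    {"dp": [0, 0, 0], "yaw": 0},
    {"dp": [0, 0, 0], "yaw": 0},
    {"dp": [0, 0, 0], "yaw": 0},
    {"dp": [0, 0, 0], "yaw": 0},
    {"dp": [0, 0, 0], "yaw": 0},
  ],
  fingers=-1,
)

```text
clock: 15.0
eef_pos: [523.8, -394.4, 13.8]
tcp_rot: [3.139, -0.0, 0.856]
contact_force: [-0.7, 0.5, 6.1]
opening: 0.348
grasp_force: 29.2
```

carry_out(
  targets=[
    {"dp": [0, 0, -15], "yaw": 0},
    {"dp": [0, 0, -55], "yaw": 0},
    {"dp": [0, 0, -110], "yaw": 0},
    {"dp": [0, 0, -170], "yaw": 0},
    {"dp": [0, 0, -170], "yaw": 0},
    {"dp": [0, 0, -170], "yaw": 0},
  ],
)

```text
clock: 15.75
eef_pos: [522.7, -393.7, 182.9]
tcp_rot: [3.141, -0.0, 0.856]
contact_force: [0.6, 0.1, -0.6]
opening: 0.344
grasp_force: 29.7
```

```bash
python3 -c "
from h import *
go((602.9,39.6,182,.07),(602.9,39.6,132,.07))"
```

```text
clk 15.8 p [ 522.7 -393.7  182.9] psi 0.856 q6 0.07 op 0.344
[np.float64(379.7), np.float64(-223.5), np.float64(0.9)] 45.0 rows 8
[np.float64(379.7), np.float64(-223.5), np.float64(50.9)] 45.0 rows 8
```

carry_out(
  targets=[
    {"dp": [50, -29, 0], "yaw": 6},
    {"dp": [100, -59, 0], "yaw": 12},
    {"dp": [150, -88, 0], "yaw": 20},
    {"dp": [200, -118, 0], "yaw": 28},
    {"dp": [250, -147, 0], "yaw": 36},
    {"dp": [300, -177, 0], "yaw": 45},
    {"dp": [350, -206, 0], "yaw": 45},
    {"dp": [380, -223.5, 10], "yaw": 45},
    {"dp": [380, -223.5, 35], "yaw": 45},
    {"dp": [380, -223.5, 48], "yaw": 45},
    {"dp": [380, -223.5, 48], "yaw": 45},
    {"dp": [380, -223.5, 48], "yaw": 45},
  ],
)

```text
clock: 17.25
eef_pos: [603.5, 39.1, 134.4]
tcp_rot: [3.142, -0.0, 0.069]
contact_force: [0.0, -0.0, -0.2]
opening: 0.344
grasp_force: 29.7
```

```bash
python3 - <<'E'
from h import *
go((602.9,39.6,126,.07))
sc=grab("scene"); u,v=w2px("scene",[[610,0,125]])[0].astype(int)
cv2.imwrite("pics/i.png",tile(sc,u-45,v-35,90,70,8))
E
```

```text
clk 17.2 p [603.5  39.1 134.4] psi 0.069 q6 1.56 op 0.344
[np.float64(-0.6), np.float64(-0.5), np.float64(8.4)] -0.0 rows 1
```

View pics/i.png

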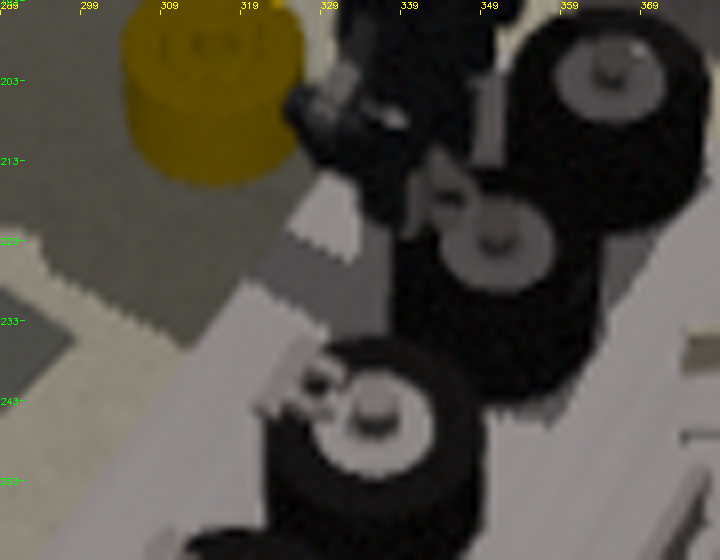

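Clip 2 lies on roller 2 (bar at (323,241), head at (335,245)). Clip 3 is held level over roller 3 near (346,213). Lower and release.

carry_out(
  targets=[
    {"dp": [-0.6, -0.5, 4], "yaw": 0},
    {"dp": [-0.6, -0.5, 7], "yaw": 0},
    {"dp": [-0.6, -0.5, 9], "yaw": 0},
    {"dp": [-0.6, -0.5, 9.5], "yaw": 0},
    {"dp": [-0.6, -0.5, 9.5], "yaw": 0},
  ],
)

```text
clock: 17.92
eef_pos: [602.7, 40.1, 125.6]
tcp_rot: [3.141, -0.0, 0.07]
contact_force: [-4.5, -0.6, 11.3]
opening: 0.344
grasp_force: 31.4
```

carry_out(
  targets=[
    {"dp": [0, 0, 0], "yaw": 0},
    {"dp": [0, 0, 0], "yaw": 0},
    {"dp": [0, 0, 0], "yaw": 0},
    {"dp": [0, 0, -20], "yaw": 0},
    {"dp": [0, 0, -60], "yaw": 0},
    {"dp": [0, 0, -60], "yaw": 0},
    {"dp": [0, 0, -60], "yaw": 0},
  ],
  fingers=0.2,
)

```text
clock: 18.8
eef_pos: [602.4, 40.1, 184.2]
tcp_rot: [3.142, 0.0, 0.07]
contact_force: [0.9, -0.3, -0.9]
opening: 0.597
grasp_force: 0.0
```

```bash
python3 -c "
from h import *
c=np.array([440.9,-384.39]);a=-1.03
p=c-10*np.array([np.cos(a),np.sin(a)])+[0,1];print(p)
go((*p,185,a),(*p,12,a))"
```

```text
[ 435.75181155 -374.81701011]
clk 18.8 p [602.4  40.1 184.2] psi 0.070 q6 1.56 op 0.597
[np.float64(-195.4), np.float64(402.2), np.float64(-0.8)] 63.0 rows 8
[np.float64(-195.4), np.float64(402.2), np.float64(172.2)] 63.0 rows 8
```

carry_out(
  targets=[
    {"dp": [-24, 50, 0], "yaw": 8},
    {"dp": [-49, 100, 0], "yaw": 16},
    {"dp": [-73, 150, 0], "yaw": 24},
    {"dp": [-98, 200, 0], "yaw": 33},
    {"dp": [-122, 250, 0], "yaw": 42},
    {"dp": [-146, 300, 0], "yaw": 52},
    {"dp": [-171, 351, 0], "yaw": 63},
    {"dp": [-195.5, 402, 10], "yaw": 63},
    {"dp": [-195.5, 402, 60], "yaw": 63},
    {"dp": [-195.5, 402, 115], "yaw": 63},
    {"dp": [-195.5, 402, 150], "yaw": 63},
    {"dp": [-195.5, 402, 165], "yaw": 63},
  ],
)

```text
clock: 20.3
eef_pos: [434.1, -373.2, 16.5]
tcp_rot: [3.14, 0.005, -1.029]
contact_force: [0.7, -0.6, 0.4]
opening: 0.601
grasp_force: 0.0
```

carry_out(
  targets=[
    {"dp": [0, 0, 5], "yaw": 0},
    {"dp": [0, 0, 6.5], "yaw": 0},
    {"dp": [0, 0, 6.5], "yaw": 0},
  ],
)

```text
clock: 20.68
eef_pos: [436.6, -375.1, 14.2]
tcp_rot: [-3.141, -0.002, -1.029]
contact_force: [0.2, 0.7, -0.3]
opening: 0.603
grasp_force: 0.0
```

carry_out(
  targets=[
    {"dp": [0, 0, 0], "yaw": 0},
    {"dp": [0, 0, 0], "yaw": 0},
    {"dp": [0, 0, 0], "yaw": 0},
    {"dp": [0, 0, 0], "yaw": 0},
    {"dp": [0, 0, 0], "yaw": 0},
  ],
  fingers=-1,
)

```text
clock: 21.3
eef_pos: [436.4, -375.1, 14.2]
tcp_rot: [-3.141, -0.002, -1.029]
contact_force: [-0.6, 0.4, 6.6]
opening: 0.346
grasp_force: 29.1
```

carry_out(
  targets=[
    {"dp": [0, 0, -15], "yaw": 0},
    {"dp": [0, 0, -55], "yaw": 0},
    {"dp": [0, 0, -110], "yaw": 0},
    {"dp": [0, 0, -170], "yaw": 0},
    {"dp": [0, 0, -170], "yaw": 0},
    {"dp": [0, 0, -170], "yaw": 0},
  ],
)

```text
clock: 22.05
eef_pos: [435.7, -374.4, 183.5]
tcp_rot: [-3.141, -0.001, -1.029]
contact_force: [-0.3, 0.2, -0.6]
opening: 0.34
grasp_force: 29.7
```

```bash
python3 -c "
from h import *
go((597.1,122.4,182,.07),(597.1,122.4,134,.07))"
```

```text
clk 22.1 p [ 435.7 -374.4  183.5] psi -1.029 q6 1.89 op 0.340
[np.float64(-342.5), np.float64(-394.4), np.float64(1.5)] -63.0 rows 9
[np.float64(-342.5), np.float64(-394.4), np.float64(49.5)] -63.0 rows 9
```

carry_out(
  targets=[
    {"dp": [-38, -44, 0], "yaw": -7},
    {"dp": [-76, -88, 0], "yaw": -14},
    {"dp": [-114, -131, 0], "yaw": -21},
    {"dp": [-152, -175, 0], "yaw": -28},
    {"dp": [-190, -219, 0], "yaw": -36},
    {"dp": [-228, -263, 0], "yaw": -45},
    {"dp": [-266, -306, 0], "yaw": -54},
    {"dp": [-304, -350, 0], "yaw": -63},
    {"dp": [-342.5, -394.5, 5], "yaw": -63},
    {"dp": [-342.5, -394.5, 35], "yaw": -63},
    {"dp": [-342.5, -394.5, 49], "yaw": -63},
    {"dp": [-342.5, -394.5, 49], "yaw": -63},
  ],
)

```text
clock: 23.55
eef_pos: [595.8, 121.4, 132.1]
tcp_rot: [3.141, 0.004, 0.07]
contact_force: [0.3, -0.6, -0.5]
opening: 0.343
grasp_force: 29.7
```

carry_out(
  targets=[
    {"dp": [0, 0, 0], "yaw": 0},
    {"dp": [0, 0, 0], "yaw": 0},
  ],
)

```text
clock: 23.8
eef_pos: [598.0, 121.8, 135.1]
tcp_rot: [-3.141, -0.001, 0.069]
contact_force: [-0.8, 0.0, 0.1]
opening: 0.343
grasp_force: 29.7
```

```bash
python3 -c "
from h import *
go((597.1,122.4,126.5,.07))"
```

```text
clk 23.8 p [598.  121.8 135.1] psi 0.069 q6 1.70 op 0.343
[np.float64(-0.8), np.float64(-0.7), np.float64(8.6)] -0.0 rows 1
```

carry_out(
  targets=[
    {"dp": [-0.8, -0.7, 4], "yaw": 0},
    {"dp": [-0.8, -0.7, 7], "yaw": 0},
    {"dp": [-0.8, -0.7, 9], "yaw": 0},
    {"dp": [-0.8, -0.7, 9.5], "yaw": 0},
    {"dp": [-0.8, -0.7, 9.5], "yaw": 0},
  ],
)

```text
clock: 24.42
eef_pos: [596.5, 122.9, 125.9]
tcp_rot: [3.142, -0.0, 0.07]
contact_force: [-5.9, -1.6, 14.4]
opening: 0.344
grasp_force: 32.5
```

carry_out(
  targets=[
    {"dp": [0, 0, 0], "yaw": 0},
    {"dp": [0, 0, 0], "yaw": 0},
    {"dp": [0, 0, 0], "yaw": 0},
    {"dp": [0, 0, -20], "yaw": 0},
    {"dp": [0, 0, -70], "yaw": 0},
    {"dp": [-50, 30, -90], "yaw": 0},
    {"dp": [-90, 75, -90], "yaw": 0},
    {"dp": [-120, 128, -90], "yaw": 0},
    {"dp": [-150, 180, -90], "yaw": 0},
    {"dp": [-180, 230, -90], "yaw": 0},
    {"dp": [-210, 280, -90], "yaw": 0},
    {"dp": [-240, 330, -90], "yaw": 0},
  ],
  fingers=0.2,
)

```text
clock: 25.92
eef_pos: [379.4, -224.7, 214.7]
tcp_rot: [3.141, -0.001, 0.07]
contact_force: [1.3, -0.6, -0.3]
opening: 0.598
grasp_force: 0.0
```

carry_out(
  targets=[
    {"dp": [0, 50, 0], "yaw": 0},
    {"dp": [0, 110, 0], "yaw": 0},
    {"dp": [0, 160, 0], "yaw": 0},
    {"dp": [0, 160, 0], "yaw": 0},
  ],
)

```text
clock: 26.42
eef_pos: [391.6, -386.0, 214.3]
tcp_rot: [3.141, -0.0, 0.067]
contact_force: [1.0, 0.7, -0.4]
opening: 0.6
grasp_force: 0.0
```

```bash
python3 - <<'E'
from h import *
im=grab("top"); cv2.imwrite("pics/top2.png",im); cv2.imwrite("pics/scene2.png",grab("scene"))
cv2.imwrite("pics/j.png",np.vstack([tile(im,280,125,130,45,6),np.hstack([tile(im,330,203,60,55,6),tile(im,205,212,70,55,6)])]))
go()
E
```

```text
clk 26.5 p [ 391.1 -382.6  214. ] psi 0.069 q6 0.72 op 0.599
```

View pics/j.png

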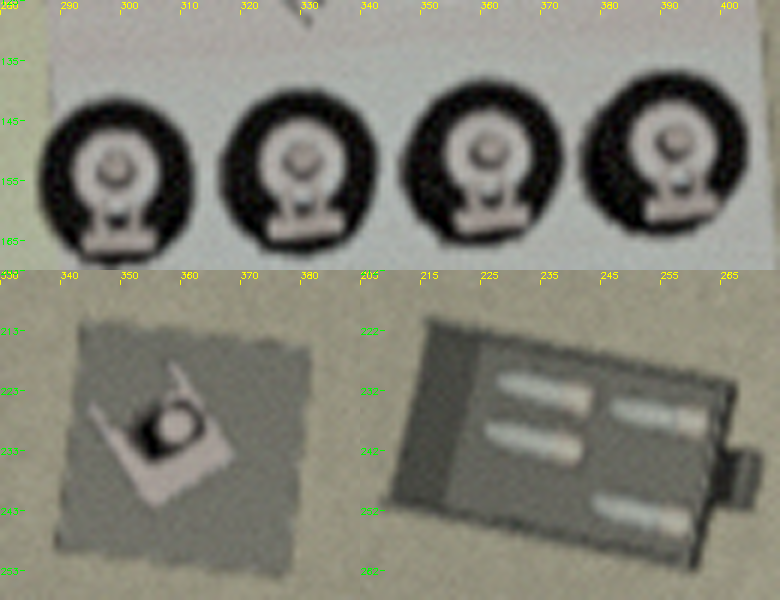

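All four clips lie flat with their mouths toward the heads; bar centres sit about 3 crop px (0.5 px) right of the heads, 6 on roller 1. The fork and tray are unmoved: fork top at about (359.5,228.4), foot corners at (345,225), (359,218), (355,242) and (369,234). Now for the fork pose.

```bash
python3 - <<'E'
from h import *
cv=lambda l,v0,y0:[(x[0]/6-.45+l,v0+(x[1]-y0)/6-.45) for x in L]
L=[(92,405),(175,363),(153,507),(235,457)]
P=px2w("top",cv(330,203,270),5)[:,:2]; f=(P[0]+P[1]-P[2]-P[3])/2; l=(P[0]+P[2]-P[1]-P[3])/2
print(P.round(1),"fwd",np.hypot(*f),np.arctan2(f[1],f[0]),"lat",np.hypot(*l),np.arctan2(-l[0],l[1]),"org",P.mean(0)-f/np.hypot(*f)*2)
L=[(180,425)];print("top",px2w("top",cv(330,203,270),82))
L=[(83,321),(312,347),(289,576),(55,548)];P=px2w("top",cv(330,203,270),3);print("pad",P.mean(0),np.arctan2(*(P[0]-P[3])[1::-1]),np.arctan2(*(P[1]-P[2])[1::-1]))
H=[(116,168),(303,158),(489,150),(676,142)];B=[(119,241),(306,223),(492,217),(682,207)]
L=H;h=px2w("top",cv(280,125,0),129);L=B;b=px2w("top",cv(280,125,0),121);a=.07;d=b-h
print(np.c_[d[:,0]*np.cos(a)+d[:,1]*np.sin(a),-d[:,0]*np.sin(a)+d[:,1]*np.cos(a)].round(1), h.round(1))
go((433,-41,214,.55),(433,-41,75,.55))
E
```

```text
[[446.2  -8.9]
 [466.9 -48.1]
 [398.5 -38.2]
 [422.8 -76.9]] fwd 54.317350526932664 0.5643820834002625 lat 44.94276905885688 0.5231855682098896 org [431.91362097 -44.0939107 ]
top [[431.95236879 -44.43044565  82.        ]]
pad [427.03016192 -53.23165831   3.        ] -0.110346950022957 -0.09841643982905339
[[-31.2   0.4]
 [-27.6  -0. ]
 [-28.5  -0.2]
 [-27.8  -1.9]] [[ 626.3  121.4  129. ]
 [ 632.4   39.1  129. ]
 [ 637.7  -43.   129. ]
 [ 643.  -125.9  129. ]]
clk 26.5 p [ 391.1 -382.6  214. ] psi 0.069 q6 0.72 op 0.599
[np.float64(65.4), np.float64(-337.9), np.float64(-0.0)] -27.6 rows 6
[np.float64(65.4), np.float64(-337.9), np.float64(139.0)] -27.6 rows 7
```

carry_out(
  targets=[
    {"dp": [10, -55, 0], "yaw": -5},
    {"dp": [21, -110, 0], "yaw": -10},
    {"dp": [32, -165, 0], "yaw": -15},
    {"dp": [42, -220, 0], "yaw": -20},
    {"dp": [53, -275, 0], "yaw": -27},
    {"dp": [64.5, -337, 0], "yaw": -27},
    {"dp": [64.5, -337, 0], "yaw": -27},
    {"dp": [64.5, -337, 50], "yaw": -27},
    {"dp": [64.5, -337, 100], "yaw": -27},
    {"dp": [64.5, -337, 150], "yaw": -27},
    {"dp": [64.5, -337, 175], "yaw": -27},
    {"dp": [64.5, -337, 179], "yaw": -27},
  ],
)

```text
clock: 28.02
eef_pos: [430.4, -42.1, 34.4]
tcp_rot: [-3.139, 0.003, 0.542]
contact_force: [-0.1, 0.5, 0.7]
opening: 0.601
grasp_force: 0.0
```

carry_out(
  targets=[
    {"dp": [0, 0, 0], "yaw": 0},
    {"dp": [0, 0, 0], "yaw": 0},
    {"dp": [0, 0, 0], "yaw": 0},
    {"dp": [0, 0, 0], "yaw": 0},
    {"dp": [0, 0, 0], "yaw": 0},
    {"dp": [0, 0, 0], "yaw": 0},
  ],
  fingers=-1,
  grip_force=20,
)

```text
clock: 28.78
eef_pos: [433.1, -42.2, 36.7]
tcp_rot: [3.14, -0.002, 0.542]
contact_force: [-1.6, -0.7, 9.4]
opening: 0.276
grasp_force: 24.3
```

carry_out(
  targets=[
    {"dp": [0, 0, 0], "yaw": 0},
    {"dp": [0, 0, 0], "yaw": 0},
    {"dp": [0, 0, 0], "yaw": 0},
    {"dp": [0, 0, -40], "yaw": 0},
    {"dp": [0, 0, -75], "yaw": 0},
    {"dp": [0, 0, -75], "yaw": 0},
  ],
  fingers=0.2,
)

```text
clock: 29.52
eef_pos: [434.0, -42.2, 112.6]
tcp_rot: [3.139, -0.004, 0.542]
contact_force: [-0.5, -0.1, -0.5]
opening: 0.602
grasp_force: 0.0
```

```bash
python3 - <<'E'
from h import *
im=grab("scene"); cv2.imwrite("pics/k.png",im)
go()
E
```

```text
clk 29.6 p [433.  -42.1 111.3] psi 0.542 q6 0.93 op 0.601
```

carry_out(
  targets=[
    {"dp": [0, 0, 0], "yaw": -10},
    {"dp": [0, 0, 0], "yaw": -20},
    {"dp": [0, 0, 0], "yaw": -30},
    {"dp": [0, 0, 0], "yaw": -40},
    {"dp": [0, 0, 0], "yaw": -50},
    {"dp": [0, 0, 0], "yaw": -60},
    {"dp": [0, 0, 0], "yaw": -70},
    {"dp": [0, 0, 0], "yaw": -80},
    {"dp": [0, 0, 0], "yaw": -90},
    {"dp": [0, 0, 35], "yaw": -90},
    {"dp": [0, 0, 70], "yaw": -90},
    {"dp": [0, 0, 75], "yaw": -90},
  ],
)

```text
clock: 31.08
eef_pos: [429.7, -41.8, 33.0]
tcp_rot: [-3.137, -0.004, 2.112]
contact_force: [-0.7, 0.3, 0.0]
opening: 0.598
grasp_force: 0.0
```

carry_out(
  targets=[
    {"dp": [0, 0, 0], "yaw": 0},
    {"dp": [0, 0, 0], "yaw": 0},
    {"dp": [0, 0, 0], "yaw": 0},
    {"dp": [0, 0, 0], "yaw": 0},
    {"dp": [0, 0, 0], "yaw": 0},
    {"dp": [0, 0, 0], "yaw": 0},
  ],
  fingers=-1,
  grip_force=80,
)

```text
clock: 31.82
eef_pos: [432.9, -42.1, 36.4]
tcp_rot: [3.14, 0.001, 2.112]
contact_force: [-0.8, 0.1, 7.1]
opening: 0.226
grasp_force: 79.2
```

carry_out(
  targets=[
    {"dp": [0, 0, -20], "yaw": 0},
    {"dp": [0, 0, -60], "yaw": 0},
    {"dp": [0, 0, -110], "yaw": 0},
    {"dp": [0, 0, -150], "yaw": 0},
    {"dp": [0, 0, -150], "yaw": 0},
    {"dp": [0, 0, -150], "yaw": 0},
  ],
)

```text
clock: 32.58
eef_pos: [431.7, -42.0, 185.1]
tcp_rot: [-3.141, -0.0, 2.112]
contact_force: [-0.1, 0.4, -2.2]
opening: 0.226
grasp_force: 78.5
```

```bash
python3 - <<'E'
from h import *
# studs in robot frame, fork axis start 60 mm behind the stud
a=.07;S=[(643.4,-124),(637.6,-41.2),(631.8,41.6),(626,124.4)]
for x,y in S: print(round(x-60*np.cos(a),1),round(y-60*np.sin(a),1),"->",round(x-30*np.cos(a),1),round(y-30*np.sin(a),1))
x,y=S[0];go((x-60*np.cos(a),y-60*np.sin(a),185,a+np.pi/2))
E
```

```text
583.5 -128.2 -> 613.5 -126.1
577.7 -45.4 -> 607.7 -43.3
571.9 37.4 -> 601.9 39.5
566.1 120.2 -> 596.1 122.3
clk 32.6 p [431.7 -42.  185.1] psi 2.112 q6 -0.64 op 0.226
[np.float64(-152.1), np.float64(85.7), np.float64(0.1)] 27.0 rows 3
```

carry_out(
  targets=[
    {"dp": [-50, 28, 0], "yaw": 9},
    {"dp": [-100, 57, 0], "yaw": 18},
    {"dp": [-151.5, 86, 0], "yaw": 27},
    {"dp": [-151.5, 86, 0], "yaw": 27},
    {"dp": [-151.5, 86, 20], "yaw": 27},
    {"dp": [-151.5, 86, 33], "yaw": 27},
    {"dp": [-151.5, 86, 33], "yaw": 27},
    {"dp": [-151.5, 86, 33], "yaw": 27},
  ],
)

```text
clock: 33.58
eef_pos: [584.0, -127.4, 152.8]
tcp_rot: [3.142, -0.0, 1.641]
contact_force: [-0.4, 0.2, -0.6]
opening: 0.223
grasp_force: 78.9
```

```bash
python3 - <<'E'
from h import *
im=grab("scene"); u,v=w2px("scene",[[610,-120,125]])[0].astype(int)
cv2.imwrite("pics/l.png",tile(im,u-45,v-35,90,70,8))
a=.07;x,y=643.4,-124.7
go(*[(x-k*np.cos(a),y-k*np.sin(a),149.2,a+np.pi/2) for k in (60,45,35,28)])
E
```

```text
clk 33.6 p [ 584.2 -127.5  153.1] psi 1.641 q6 -0.29 op 0.225
[np.float64(-1.3), np.float64(-0.8), np.float64(3.9)] 0.0 rows 1
[np.float64(-1.4), np.float64(14.2), np.float64(3.9)] 0.0 rows 1
[np.float64(-1.4), np.float64(24.2), np.float64(3.9)] 0.0 rows 1
[np.float64(-1.4), np.float64(31.2), np.float64(3.9)] 0.0 rows 1
```

View pics/l.png

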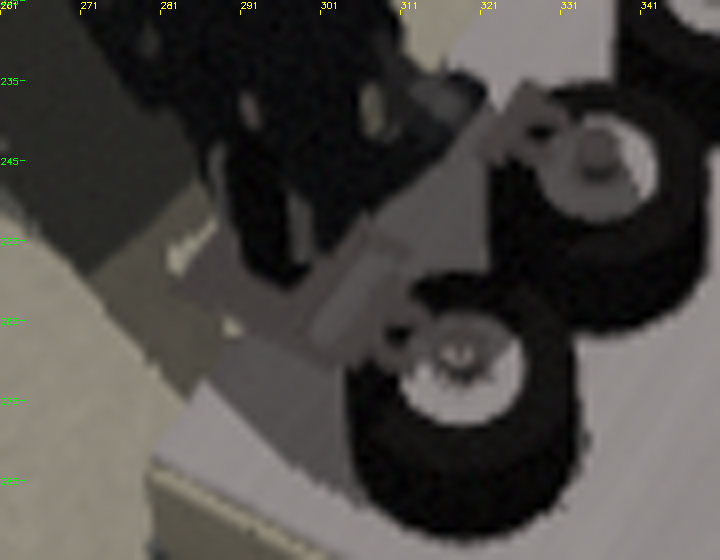

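The fork foot stands around the clip bar at about (305–312,255–268), with a tine on each side of the bar. Lower it and push.

carry_out(
  targets=[
    {"dp": [-1.2, -1, 3.5], "yaw": 0},
    {"dp": [-1.2, -1, 3.5], "yaw": 0},
    {"dp": [-1.2, 6, 3.5], "yaw": 0},
    {"dp": [-1.2, 12, 3.5], "yaw": 0},
    {"dp": [-1.2, 16, 3.5], "yaw": 0},
    {"dp": [-1.2, 20, 3.5], "yaw": 0},
    {"dp": [-1.2, 23, 3.5], "yaw": 0},
  ],
)

```text
clock: 34.5
eef_pos: [605.9, -126.8, 148.6]
tcp_rot: [-3.138, -0.001, 1.641]
contact_force: [-6.3, 1.4, 3.1]
opening: 0.223
grasp_force: 79.1
```

carry_out(
  targets=[
    {"dp": [0, 2, 0], "yaw": 0},
    {"dp": [0, 4, 0], "yaw": 0},
    {"dp": [0, 6, 0], "yaw": 0},
  ],
)

```text
clock: 34.88
eef_pos: [612.5, -126.5, 148.8]
tcp_rot: [-3.14, -0.0, 1.641]
contact_force: [-0.6, -0.7, -1.9]
opening: 0.223
grasp_force: 78.9
```

carry_out(
  targets=[
    {"dp": [0, 1, 0], "yaw": 0},
    {"dp": [0, 2, 0], "yaw": 0},
    {"dp": [0, 3, 0], "yaw": 0},
    {"dp": [0, 3, 0], "yaw": 0},
  ],
)

```text
clock: 35.38
eef_pos: [615.4, -126.6, 148.9]
tcp_rot: [-3.14, -0.0, 1.641]
contact_force: [-4.7, -1.4, 0.7]
opening: 0.224
grasp_force: 79.2
```

carry_out(
  targets=[
    {"dp": [0, 1, 0], "yaw": 0},
    {"dp": [0, 2, 0], "yaw": 0},
    {"dp": [0, 2, 0], "yaw": 0},
  ],
)

```text
clock: 35.75
eef_pos: [615.7, -126.5, 148.6]
tcp_rot: [-3.137, -0.0, 1.641]
contact_force: [-11.0, -1.9, 3.4]
opening: 0.226
grasp_force: 79.8
```

```bash
python3 - <<'E'
from h import *
im=grab("scene"); u,v=w2px("scene",[[620,-110,125]])[0].astype(int)
cv2.imwrite("pics/m.png",tile(im,u-35,v-30,75,60,8))
E
```

```text
(no output)
```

View pics/m.png

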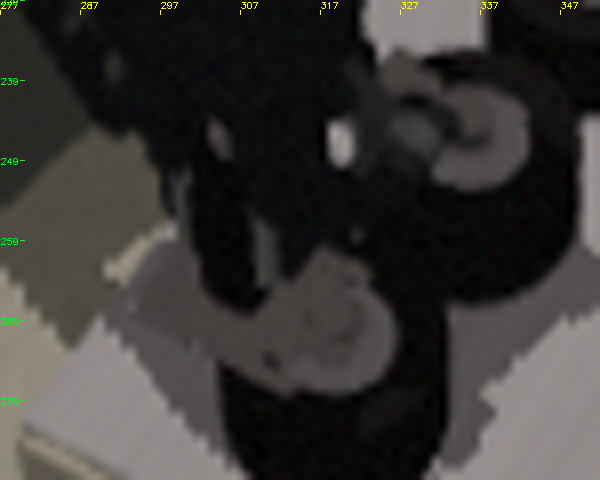

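The clip sits under the roller 1 head at about (317,267), with the fork web hard up against it. A peak of 6 N, a drop and then a hard stop at 11 N mean it snapped in. Repeat on roller 2.

carry_out(
  targets=[
    {"dp": [0, -10, 0], "yaw": 0},
    {"dp": [0, -36, 0], "yaw": 0},
    {"dp": [0, -36, -20], "yaw": 0},
    {"dp": [45, -36, -22], "yaw": 0},
    {"dp": [83.7, -36, -22], "yaw": 0},
    {"dp": [83.7, -36, -22], "yaw": 0},
    {"dp": [83.7, -36, -8], "yaw": 0},
    {"dp": [83.7, -36, 0], "yaw": 0},
    {"dp": [83.7, -36, 0], "yaw": 0},
    {"dp": [83.7, -28, 0], "yaw": 0},
    {"dp": [83.7, -20, 0], "yaw": 0},
    {"dp": [83.7, -15, 0], "yaw": 0},
  ],
)

```text
clock: 37.3
eef_pos: [598.2, -44.0, 149.4]
tcp_rot: [3.141, 0.0, 1.641]
contact_force: [-0.6, 0.4, -0.2]
opening: 0.224
grasp_force: 79.0
```

carry_out(
  targets=[
    {"dp": [0, 2, 0], "yaw": 0},
    {"dp": [0, 4, 0], "yaw": 0},
    {"dp": [0, 5, 0], "yaw": 0},
  ],
)

```text
clock: 37.67
eef_pos: [600.6, -43.7, 148.7]
tcp_rot: [-3.138, -0.0, 1.641]
contact_force: [-7.4, -1.1, 1.5]
opening: 0.222
grasp_force: 79.4
```

carry_out(
  targets=[
    {"dp": [0, 2, 0], "yaw": 0},
    {"dp": [0, 4, 0], "yaw": 0},
    {"dp": [0, 5, 0], "yaw": 0},
  ],
)

```text
clock: 38.05
eef_pos: [607.5, -43.2, 149.2]
tcp_rot: [3.141, -0.0, 1.641]
contact_force: [0.2, 0.1, -1.1]
opening: 0.223
grasp_force: 79.1
```

carry_out(
  targets=[
    {"dp": [0, 2, 0], "yaw": 0},
    {"dp": [0, 4, 0], "yaw": 0},
    {"dp": [0, 5, 0], "yaw": 0},
    {"dp": [0, 5, 0], "yaw": 0},
  ],
)

```text
clock: 38.55
eef_pos: [609.7, -42.9, 148.6]
tcp_rot: [-3.136, -0.0, 1.641]
contact_force: [-9.8, -1.1, 5.0]
opening: 0.23
grasp_force: 79.8
```

carry_out(
  targets=[
    {"dp": [0, -10, 0], "yaw": 0},
    {"dp": [0, -36, 0], "yaw": 0},
    {"dp": [0, -36, -20], "yaw": 0},
    {"dp": [45, -36, -22], "yaw": 0},
    {"dp": [83, -36, -22], "yaw": 0},
    {"dp": [83, -36, -22], "yaw": 0},
    {"dp": [83, -36, -8], "yaw": 0},
    {"dp": [83, -36, 0], "yaw": 0},
    {"dp": [83, -36, 0], "yaw": 0},
    {"dp": [83, -28, 0], "yaw": 0},
    {"dp": [83, -20, 0], "yaw": 0},
    {"dp": [83, -15, 0], "yaw": 0},
  ],
)

```text
clock: 40.05
eef_pos: [592.4, 38.9, 149.4]
tcp_rot: [3.141, 0.0, 1.641]
contact_force: [0.6, 0.3, -1.3]
opening: 0.225
grasp_force: 79.0
```

carry_out(
  targets=[
    {"dp": [0, 2, 0], "yaw": 0},
    {"dp": [0, 4, 0], "yaw": 0},
    {"dp": [0, 5, 0], "yaw": 0},
  ],
)

```text
clock: 40.42
eef_pos: [594.5, 39.0, 148.6]
tcp_rot: [-3.137, 0.0, 1.641]
contact_force: [-6.4, 0.0, 1.4]
opening: 0.219
grasp_force: 79.5
```

carry_out(
  targets=[
    {"dp": [0, 2, 0], "yaw": 0},
    {"dp": [0, 4, 0], "yaw": 0},
    {"dp": [0, 5, 0], "yaw": 0},
  ],
)

```text
clock: 40.8
eef_pos: [601.8, 39.7, 149.2]
tcp_rot: [3.14, -0.0, 1.641]
contact_force: [0.3, -0.5, -1.6]
opening: 0.227
grasp_force: 79.1
```

carry_out(
  targets=[
    {"dp": [0, 2, 0], "yaw": 0},
    {"dp": [0, 4, 0], "yaw": 0},
    {"dp": [0, 5, 0], "yaw": 0},
    {"dp": [0, 5, 0], "yaw": 0},
  ],
)

```text
clock: 41.3
eef_pos: [603.7, 39.8, 148.6]
tcp_rot: [-3.136, -0.0, 1.641]
contact_force: [-10.3, 0.5, 4.8]
opening: 0.225
grasp_force: 80.0
```

carry_out(
  targets=[
    {"dp": [0, -10, 0], "yaw": 0},
    {"dp": [0, -38, 0], "yaw": 0},
    {"dp": [0, -38, -20], "yaw": 0},
    {"dp": [45, -38, -22], "yaw": 0},
    {"dp": [83, -38, -22], "yaw": 0},
    {"dp": [83, -38, -22], "yaw": 0},
    {"dp": [83, -38, -8], "yaw": 0},
    {"dp": [83, -38, 0], "yaw": 0},
    {"dp": [83, -38, 0], "yaw": 0},
    {"dp": [83, -28, 0], "yaw": 0},
    {"dp": [83, -20, 0], "yaw": 0},
    {"dp": [83, -15, 0], "yaw": 0},
  ],
)

```text
clock: 42.8
eef_pos: [586.6, 121.7, 149.3]
tcp_rot: [3.141, -0.0, 1.641]
contact_force: [0.3, 0.1, -0.2]
opening: 0.224
grasp_force: 79.0
```

carry_out(
  targets=[
    {"dp": [0, 2, 0], "yaw": 0},
    {"dp": [0, 4, 0], "yaw": 0},
    {"dp": [0, 5, 0], "yaw": 0},
  ],
)

```text
clock: 43.18
eef_pos: [588.6, 121.7, 148.6]
tcp_rot: [-3.137, 0.0, 1.641]
contact_force: [-7.4, -1.8, 2.1]
opening: 0.22
grasp_force: 79.5
```

carry_out(
  targets=[
    {"dp": [0, 2, 0], "yaw": 0},
    {"dp": [0, 4, 0], "yaw": 0},
    {"dp": [0, 5, 0], "yaw": 0},
  ],
)

```text
clock: 43.55
eef_pos: [596.1, 122.5, 149.3]
tcp_rot: [3.14, -0.0, 1.641]
contact_force: [-0.4, 0.6, -0.3]
opening: 0.223
grasp_force: 79.1
```

carry_out(
  targets=[
    {"dp": [0, 2, 0], "yaw": 0},
    {"dp": [0, 4, 0], "yaw": 0},
    {"dp": [0, 5, 0], "yaw": 0},
    {"dp": [0, 5, 0], "yaw": 0},
  ],
)

```text
clock: 44.05
eef_pos: [597.8, 122.6, 148.6]
tcp_rot: [-3.136, 0.0, 1.641]
contact_force: [-11.1, -0.2, 5.0]
opening: 0.226
grasp_force: 80.0
```

carry_out(
  targets=[
    {"dp": [0, -10, 0], "yaw": 0},
    {"dp": [0, -40, 0], "yaw": 0},
    {"dp": [0, -45, -30], "yaw": 0},
    {"dp": [-40, -80, -35], "yaw": 0},
    {"dp": [-80, -115, -35], "yaw": 0},
    {"dp": [-120, -145, -35], "yaw": 0},
    {"dp": [-150, -165, -35], "yaw": 0},
    {"dp": [-150, -165, -35], "yaw": 0},
    {"dp": [-150, -165, -35], "yaw": 0},
  ],
)

```text
clock: 45.18
eef_pos: [447.2, -38.4, 184.5]
tcp_rot: [3.14, 0.0, 1.64]
contact_force: [0.7, 0.1, -1.3]
opening: 0.225
grasp_force: 79.2
```

```bash
python3 -c "
from h import *
go((427,-51.7,80,1.64),(427,-51.7,36.8,1.64))"
```

```text
clk 45.2 p [447.2 -38.4 184.5] psi 1.640 q6 -0.16 op 0.225
[np.float64(-11.8), np.float64(-21.1), np.float64(104.5)] 0.0 rows 2
[np.float64(-11.8), np.float64(-21.1), np.float64(147.7)] 0.0 rows 3
```

carry_out(
  targets=[
    {"dp": [-12, -21, 50], "yaw": 0},
    {"dp": [-12, -21, 100], "yaw": 0},
    {"dp": [-12, -21, 130], "yaw": 0},
    {"dp": [-12, -21, 142], "yaw": 0},
    {"dp": [-12, -21, 146], "yaw": 0},
    {"dp": [-12, -21, 148], "yaw": 0},
    {"dp": [-12, -21, 148], "yaw": 0},
  ],
)

```text
clock: 46.05
eef_pos: [427.1, -52.0, 36.8]
tcp_rot: [3.14, 0.0, 1.641]
contact_force: [-0.7, -1.0, -1.4]
opening: 0.225
grasp_force: 79.2
```

carry_out(
  targets=[
    {"dp": [0, 0, 0], "yaw": 0},
    {"dp": [0, 0, 0], "yaw": 0},
    {"dp": [0, 0, 0], "yaw": 0},
    {"dp": [0, 0, -40], "yaw": 0},
    {"dp": [0, 0, -90], "yaw": 0},
    {"dp": [0, 0, -140], "yaw": 0},
    {"dp": [55, 0, -140], "yaw": 0},
    {"dp": [110, 0, -140], "yaw": 0},
    {"dp": [170, 0, -140], "yaw": 0},
    {"dp": [230, 0, -140], "yaw": 0},
    {"dp": [290, 0, -140], "yaw": 0},
    {"dp": [350, 0, -140], "yaw": 0},
  ],
  fingers=0.1,
)

```text
clock: 47.55
eef_pos: [401.3, 299.2, 176.3]
tcp_rot: [3.141, -0.0, 1.641]
contact_force: [1.4, 0.9, 0.4]
opening: 0.552
grasp_force: 0.0
```

carry_out(
  targets=[
    {"dp": [60, -80, 0], "yaw": 0},
    {"dp": [110, -120, 0], "yaw": 0},
    {"dp": [150, -140, 0], "yaw": 0},
    {"dp": [150, -140, 0], "yaw": 0},
  ],
)

```text
clock: 48.05
eef_pos: [249.4, 439.1, 176.2]
tcp_rot: [3.142, -0.001, 1.644]
contact_force: [0.0, -1.2, 0.1]
opening: 0.554
grasp_force: 0.0
```

```bash
python3 - <<'E'
from h import *
im=grab("top"); cv2.imwrite("pics/n.png",np.vstack([np.hstack([tile(im,280,125,128,45,6)]),np.hstack([tile(im,330,203,58,55,6),tile(im,205,212,70,55,6)])]))
cv2.imwrite("pics/top3.png",im)
go()
E
```

```text
clk 48.1 p [249.4 439.6 176.2] psi 1.644 q6 0.98 op 0.547
```

View pics/n.png

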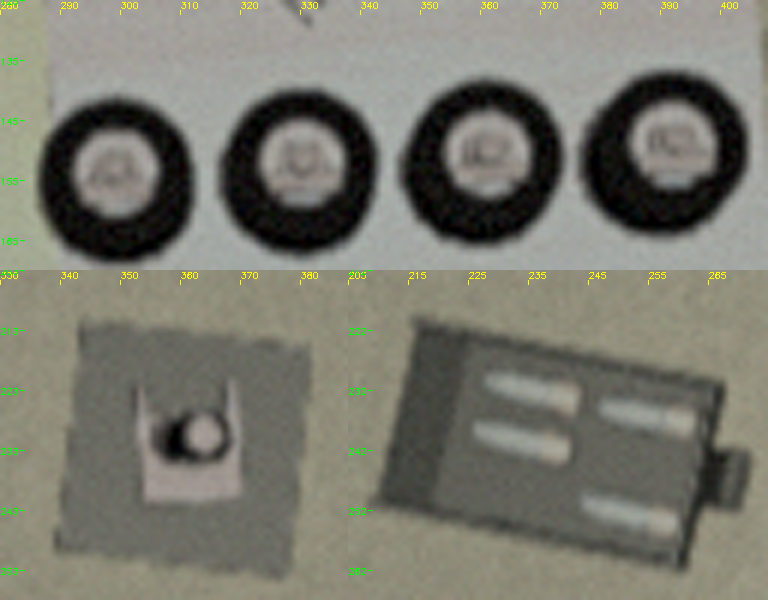

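The last allowed view shows all four clips snapped under their heads, so no bars stick out any more. The fork stands centred on its pad (foot centre at crop (190,440) against pad centre (184,448)). The tray is unmoved with its four tubes. Next is gripping the tray tab across its width so the tray can pivot between the pads.

```bash
python3 - <<'E'
from h import *
L=[(418,318),(375,503),(722,383),(685,570)]
P=px2w("top",[(205+(x-348)/6-.45,212+(y-270)/6-.45) for x,y in L],38)[:,:2]+[0,1.5]
b=(P[2]+P[3])/2;n=P[2]-P[3];a=np.arctan2(n[0],-n[1]);a=np.arctan2(n[0],-n[1]) if 0 else np.arctan2(n[0]*1,-n[1])
print(P.round(1),b); f=(P[0]+P[1])/2-b; print("yaws",np.arctan2(f[1],f[0]),np.arctan2(n[1],n[0])+np.pi/2)
yw=(np.arctan2(f[1],f[0])+np.arctan2(n[1],n[0])+np.pi/2)/2; e=np.array([np.cos(yw),np.sin(yw)])
g=b-17*e; print("grip",g,"tab top seen",px2w("top",[(205+(733-348)/6-.45,212+(480-270)/6-.45)],80)); q=g-5*e
go((*q,176,yw),(*q,76,yw))
E
```

```text
[[452.6 351.1]
 [367.4 366.8]
 [425.1 210.1]
 [339.4 224.2]] [382.21818154 217.10646943]
yaws 1.3772716854426763 1.4078539037022335
grip [379.2042283 200.3757765] tab top seen [[379.30798588 197.9012571   80.        ]]
clk 48.1 p [249.4 439.6 176.2] psi 1.644 q6 0.98 op 0.547
[np.float64(-252.9), np.float64(110.9), np.float64(0.2)] 14.4 rows 5
[np.float64(-252.9), np.float64(110.9), np.float64(100.2)] 14.4 rows 5
```

carry_out(
  targets=[
    {"dp": [-50, 22, 0], "yaw": 5},
    {"dp": [-100, 44, 0], "yaw": 10},
    {"dp": [-150, 66, 0], "yaw": 14.4},
    {"dp": [-200, 88, 0], "yaw": 14.4},
    {"dp": [-252, 111, 0], "yaw": 14.4},
    {"dp": [-252, 111, 0], "yaw": 14.4},
    {"dp": [-252, 111, 50], "yaw": 14.4},
    {"dp": [-252, 111, 90], "yaw": 14.4},
    {"dp": [-252, 111, 100], "yaw": 14.4},
    {"dp": [-252, 111, 100], "yaw": 14.4},
    {"dp": [-252, 111, 100], "yaw": 14.4},
  ],
)

```text
clock: 49.48
eef_pos: [380.8, 194.0, 77.3]
tcp_rot: [3.14, -0.001, 1.39]
contact_force: [-0.1, 0.2, 0.2]
opening: 0.55
grasp_force: 0.0
```

carry_out(
  targets=[
    {"dp": [0, 0, 0], "yaw": 0},
    {"dp": [0, 0, 0], "yaw": 0},
    {"dp": [0, 0, 0], "yaw": 0},
    {"dp": [0, 0, 0], "yaw": 0},
    {"dp": [0, 0, 0], "yaw": 0},
    {"dp": [0, 0, 0], "yaw": 0},
  ],
  fingers=-1,
  grip_force=120,
)

```text
clock: 50.22
eef_pos: [380.6, 193.6, 77.7]
tcp_rot: [3.14, -0.001, 1.39]
contact_force: [-2.5, -3.4, 18.7]
opening: 0.273
grasp_force: 117.3
```

```bash
python3 - <<'E'
from h import *
s=r.sense();print(s['contact_force'].round(1),s['grasp_force'],s['opening'])
go()
E
```

```text
[-2.5 -3.4 18.7] 117.30384003371 0.2728114609345403
clk 50.2 p [380.6 193.6  77.7] psi 1.390 q6 0.65 op 0.273
```

carry_out(
  targets=[
    {"dp": [0, 0, -5], "yaw": 0},
    {"dp": [0, 0, -15], "yaw": 0},
    {"dp": [0, 0, -30], "yaw": 0},
    {"dp": [0, 0, -40], "yaw": 0},
    {"dp": [0, 0, -40], "yaw": 0},
    {"dp": [0, 0, -40], "yaw": 0},
  ],
)

```text
clock: 50.98
eef_pos: [379.7, 193.3, 115.9]
tcp_rot: [-3.141, 0.0, 1.39]
contact_force: [0.1, -0.5, -3.1]
opening: 0.267
grasp_force: 118.3
```

```bash
python3 - <<'E'
from h import *
s=r.sense();print(s['contact_force'].round(2),s['wrist_torque'].round(3),s['grasp_force'],s['opening'])
a=cv2.imread("pics/scene2.png");b=grab("scene");cv2.imwrite("pics/o.png",b)
# tray edges in scene: dark pixels bbox near tray
K=w2px("scene",[[380,196,40],[408,345,17+40],[408,345,17]]);print(K.round(1))
go()
E
```

```text
[ 0.15 -0.48 -3.06] [-0.254 -0.019 -0.001] 118.28862648457289 0.2669515156609514
[[307.4 173. ]
 [339.9 147. ]
 [339.6 156. ]]
clk 51.0 p [379.7 193.2 115.7] psi 1.390 q6 0.65 op 0.270
```

```bash
python3 - <<'E'
from h import *
go((380,193,327,1.39),(622.6,205,327,1.64))
E
```

```text
clk 51.0 p [379.7 193.2 115.7] psi 1.390 q6 0.65 op 0.270
[np.float64(-0.2), np.float64(0.4), np.float64(-211.3)] -0.0 rows 4
[np.float64(55.3), np.float64(236.8), np.float64(-211.3)] -14.3 rows 6
```

carry_out(
  targets=[
    {"dp": [0, 0, -10], "yaw": 0},
    {"dp": [0, 0, -30], "yaw": 0},
    {"dp": [0, 0, -55], "yaw": 0},
    {"dp": [0, 0, -85], "yaw": 0},
    {"dp": [0, 0, -115], "yaw": 0},
    {"dp": [0, 0, -145], "yaw": 0},
    {"dp": [0, 0, -175], "yaw": 0},
    {"dp": [0, 0, -195], "yaw": 0},
    {"dp": [0, 0, -207], "yaw": 0},
    {"dp": [0, 0, -211], "yaw": 0},
    {"dp": [0, 0, -211], "yaw": 0},
    {"dp": [0, 0, -211], "yaw": 0},
  ],
)

```text
clock: 52.52
eef_pos: [379.6, 193.2, 326.3]
tcp_rot: [-3.14, 0.001, 1.39]
contact_force: [0.6, 0.4, -2.8]
opening: 0.271
grasp_force: 118.4
```

```bash
python3 - <<'E'
from h import *
s=r.sense();print(s['contact_force'].round(2),s['wrist_torque'].round(3))
go((622.6,205,327,1.64))
E
```

```text
[ 0.56  0.37 -2.83] [-0.237  0.031 -0.033]
clk 52.5 p [379.6 193.2 326.3] psi 1.390 q6 0.65 op 0.271
[np.float64(55.4), np.float64(236.9), np.float64(-0.7)] -14.3 rows 5
```

carry_out(
  targets=[
    {"dp": [3, 12, 0], "yaw": 0},
    {"dp": [8, 35, 0], "yaw": -2},
    {"dp": [15, 65, 0], "yaw": -4},
    {"dp": [22, 95, 0], "yaw": -6},
    {"dp": [29, 125, 0], "yaw": -8},
    {"dp": [36, 155, 0], "yaw": -10},
    {"dp": [43, 185, 0], "yaw": -12},
    {"dp": [49, 210, 0], "yaw": -13},
    {"dp": [53, 228, 0], "yaw": -14.3},
    {"dp": [55.5, 237, 0], "yaw": -14.3},
    {"dp": [55.5, 237, 0], "yaw": -14.3},
    {"dp": [55.5, 237, 0], "yaw": -14.3},
  ],
)

```text
clock: 54.02
eef_pos: [622.6, 205.3, 326.9]
tcp_rot: [-3.141, 0.0, 1.639]
contact_force: [0.5, 0.3, -2.9]
opening: 0.268
grasp_force: 118.5
```

carry_out(
  targets=[
    {"dp": [0, 0, 0], "yaw": 0},
    {"dp": [0, 0, 0], "yaw": 0},
    {"dp": [0, 0, 0], "yaw": 0},
    {"dp": [0, 0, 0], "yaw": 0},
  ],
  fingers=-1,
  grip_force=20,
)

```text
clock: 54.52
eef_pos: [623.0, 205.3, 327.2]
tcp_rot: [3.141, -0.0, 1.639]
contact_force: [-0.1, -0.9, -3.1]
opening: 0.268
grasp_force: 118.5
```

```bash
python3 - <<'E'
from h import *
s=r.sense();print(s['contact_force'].round(2),s['wrist_torque'].round(3),s['grasp_force'])
go()
im=grab("scene");cv2.imwrite("pics/p.png",im)
u=cv2.imread("pics/scene0.png"); d=cv2.absdiff(u,im).max(2)>40
print(w2px("scene",[[618,205,325],[616,370,268],[616,245,154]]).round())
E
```

```text
[-0.06 -0.92 -3.14] [-0.25   0.033 -0.021] 118.46176503226161
clk 54.5 p [623.  205.3 327.2] psi 1.639 q6 0.25 op 0.268
[[384. 124.]
 [409. 111.]
 [383. 166.]]
```

carry_out(
  targets=[
    {"dp": [0, 0, 0], "yaw": 0},
    {"dp": [0, 0, 0], "yaw": 0},
    {"dp": [0, 0, 0], "yaw": 0},
  ],
  fingers=-0.9,
  grip_force=20,
)

```text
clock: 54.95
eef_pos: [623.1, 205.3, 327.0]
tcp_rot: [-3.142, 0.0, 1.639]
contact_force: [1.0, -0.2, -2.6]
opening: 0.267
grasp_force: 118.4
```

```bash
python3 - <<'E'
from h import *
s=r.sense();print(s['contact_force'].round(2),s['wrist_torque'].round(3),s['grasp_force'],s['opening'])
E
```

```text
[ 1.   -0.17 -2.61] [-0.237  0.019  0.06 ] 118.44357473775744 0.26692519491561806
```

carry_out(
  targets=[
    {"dp": [0, 0, 0], "yaw": 0},
  ],
  fingers=-0.44,
  grip_force=20,
)

```text
clock: 55.08
eef_pos: [623.1, 205.3, 327.1]
tcp_rot: [3.142, -0.0, 1.639]
contact_force: [-0.7, 0.4, -3.4]
opening: 0.289
grasp_force: 87.5
```

```bash
python3 - <<'E'
from h import *
s=r.sense();print(s['contact_force'].round(2),s['wrist_torque'].round(3),s['grasp_force'],s['opening'])
E
```

```text
[-0.75  0.36 -3.4 ] [-0.245  0.024  0.026] 87.50721179880202 0.28892510108873726
```

carry_out(
  targets=[
    {"dp": [0, 0, 0], "yaw": 0},
  ],
  fingers=-0.38,
  grip_force=20,
)

```text
clock: 55.2
eef_pos: [623.1, 205.3, 327.1]
tcp_rot: [-3.142, -0.0, 1.639]
contact_force: [-0.1, -0.8, -3.0]
opening: 0.313
grasp_force: 33.1
```

carry_out(
  targets=[
    {"dp": [0, 0, 0], "yaw": 0},
  ],
)

```text
clock: 55.32
eef_pos: [623.1, 205.3, 327.1]
tcp_rot: [-3.142, -0.0, 1.639]
contact_force: [-0.1, -0.9, -3.6]
opening: 0.318
grasp_force: 33.3
```

```bash
python3 - <<'E'
from h import *
s=r.sense();print(s['contact_force'].round(2),s['wrist_torque'].round(3),s['grasp_force'],s['opening'])
E
```

```text
[-0.11 -0.92 -3.64] [-0.189  0.031 -0.01 ] 33.28331172466278 0.3177079327855192
```

carry_out(
  targets=[
    {"dp": [0, 0, 0], "yaw": 0},
    {"dp": [0, 0, 0], "yaw": 0},
  ],
)

```text
clock: 55.58
eef_pos: [623.1, 205.3, 327.1]
tcp_rot: [-3.142, 0.0, 1.639]
contact_force: [0.0, 0.2, -2.7]
opening: 0.314
grasp_force: 33.4
```

```bash
python3 - <<'E'
from h import *
s=r.sense();print(s['contact_force'].round(2),s['wrist_torque'].round(3),s['grasp_force'],s['opening'])
E
```

```text
[ 0.01  0.16 -2.66] [-0.108 -0.033 -0.033] 33.38776409626007 0.31383393965202216
```

carry_out(
  targets=[
    {"dp": [0, 0, 0], "yaw": 0},
    {"dp": [0, 0, 0], "yaw": 0},
  ],
  fingers=-1,
  grip_force=20,
)

```text
clock: 55.82
eef_pos: [623.1, 205.3, 327.1]
tcp_rot: [3.142, -0.0, 1.639]
contact_force: [-0.3, 0.2, -1.7]
opening: 0.311
grasp_force: 33.4
```

```bash
python3 - <<'E'
from h import *
s=r.sense();print(s['contact_force'].round(2),s['wrist_torque'].round(3),s['grasp_force'],s['opening'])
im=grab("scene");cv2.imwrite("pics/q.png",im)
E
```

```text
[-0.29  0.17 -1.7 ] [-0.16  -0.013  0.012] 33.39602172374725 0.310733040291541
```

carry_out(
  targets=[
    {"dp": [0, 0, 0], "yaw": 0},
    {"dp": [0, 0, 0], "yaw": 0},
    {"dp": [0, 0, 0], "yaw": 0},
    {"dp": [0, 0, 0], "yaw": 0},
    {"dp": [0, 0, 0], "yaw": 0},
    {"dp": [0, 0, 0], "yaw": 0},
  ],
)

```text
clock: 56.62
eef_pos: [623.1, 205.3, 327.1]
tcp_rot: [-3.142, 0.0, 1.639]
contact_force: [-0.3, -0.7, -3.0]
opening: 0.31
grasp_force: 33.4
```

```bash
cat >> h.py <<'E'
def avg(k=6):
    F=[];T=[]
    for _ in range(k):
        s=r.sense();F.append(s['contact_force']);T.append(s['wrist_torque']);r.grab_frame("scene")
    print("F",np.mean(F,0).round(2),"T",np.mean(T,0).round(3),"grip",s['grasp_force'].round(1))
E
python3 - <<'E'
from h import *
avg()
import subprocess
a=cv2.imread("pics/p.png");b=grab("scene");cv2.imwrite("pics/s.png",b)
# coarse gray maps around the hopper/tray
g=cv2.cvtColor(b,cv2.COLOR_BGR2GRAY);g0=cv2.cvtColor(a,cv2.COLOR_BGR2GRAY)
for G in(g0,g): print(cv2.resize(G[100:206,340:450],(37,27),interpolation=cv2.INTER_AREA)//26); 
E
```

```text
Traceback (most recent call last):
  File "h.py", line 51, in avg
    print("F",np.mean(F,0).round(2),"T",np.mean(T,0).round(3),"grip",s['grasp_force'].round(1))
                                                                     ^^^^^^^^^^^^^^^^^^^^^^
AttributeError: 'float' object has no attribute 'round'
```

```bash
sed -i "s/,\"grip\",s\['grasp_force'\].round(1)/,\"grip\",s['grasp_force']/" h.py
python3 - <<'E'
from h import *
avg()
a=cv2.imread("pics/p.png");b=grab("scene");cv2.imwrite("pics/s.png",b)
for I in(a,b):
    G=cv2.resize(cv2.cvtColor(I,cv2.COLOR_BGR2GRAY)[95:205,345:435],(45,28),interpolation=cv2.INTER_AREA)
    print("\n".join("".join(" .:-=+*#%@"[min(9,v//20)] for v in row) for row in G)); print()
E
```

```text
F [-0.04 -0.06 -2.96] T [-0.148 -0.009  0.007] grip 33.39016556739807
****+=====-     -            .=:......::.::::
****+======:         ..     :=*:.   -**++=-::
****========.       :=-.    -=-.  .-***####**
****========-::.    --:.    ::  .:-=====++***
****============... :...       :-=====--=====
****+==---======.:  ..::   :.:======--:======
*********+===---.: ..:::. :+==++====:.-=-====
*************+=-:. ....: .---=*+--:..:---====
*************+:::......::-:-==--:...-------==
*************=..........:::--:....:----=--===
*************:............:::....:---=----=-=
*************-::::.............:+*+==--------
*********+==-:::---:::::......:---=+***+--===
********+=-::::------:::::::::::::--=+++==---
*******++-::::=+=---::-:--::-----------++-:::
******+-::::-=++++=-::::-::-----:----=++-::::
*****+-::::-=++++++----:-::---------=*+-..:::
****+=--:-=-----==--------:---:----=*=-*+-:::
***----===+++==----------::::::::=++=:=****+-
***-----------=---------::::::::-++-:-*******
***---------:::--------:-::-:::-++-::-=******
===---:-:-:-:-:--:::--------::--=-::-=+####**
---:----::::---:--
[... 846 characters left out ...]
+***+--===
********+=:::::-::::::::::::..:::::-=+++==---
*******++-::::=+=----:::::::::---------++-:::
*****++-::::-=++++=---::::::---------=++-::::
*****+-::::-=++++++=----:-----------=*+-..:::
****+=--:-=-----==---------::------=*=-*+-:::
***----===+++==----------::::::::=++=:=****+-
***----:------=---------:::::::::++-:-*******
***------::-:::--------::::::::-=+-::-=******
===-------:-:::::-::--------::--=-::-=+####**
---:-::::-::---:----------===++=-::-=*#######
-==---::::-::--:::---------::--::--=*########
-==--------::------------:-:::::--=*#########
**+++-:..:...::-----:------::::-==*##########
####-. :+++=-...-----------:::-=+*###########
###+. :++===*=  =*+==------::-=+#############
```

carry_out(
  targets=[
    {"dp": [0, 0, 15], "yaw": 0},
    {"dp": [0, 0, 30], "yaw": 0},
    {"dp": [0, 0, 45], "yaw": 0},
    {"dp": [0, 0, 50], "yaw": 0},
    {"dp": [10, 0, 50], "yaw": 0},
    {"dp": [20, 0, 50], "yaw": 0},
    {"dp": [30, 0, 47], "yaw": 0},
    {"dp": [40, 0, 43], "yaw": 0},
    {"dp": [50, 0, 39], "yaw": 0},
    {"dp": [63, 0, 35], "yaw": 0},
    {"dp": [63, 0, 35], "yaw": 0},
  ],
)

```text
clock: 58.65
eef_pos: [618.8, 269.5, 292.3]
tcp_rot: [3.141, -0.0, 1.641]
contact_force: [-0.6, 0.6, 0.7]
opening: -0.0
grasp_force: 0.0
```

```bash
python3 - <<'E'
from h import *
avg(4);go()
E
```

```text
F [-0.33  0.01  0.08] T [ 0.001 -0.031  0.031] grip 0.0
clk 58.9 p [618.7 267.9 291.9] psi 1.639 q6 0.34 op -0.000
```

The tray slipped out of the fingers. I'll move the arm clear and locate it with image code, since the view budget is used up.

carry_out(
  targets=[
    {"dp": [0, 0, -40], "yaw": 0},
    {"dp": [0, 0, -80], "yaw": 0},
    {"dp": [0, 50, -80], "yaw": 0},
    {"dp": [-50, 80, -80], "yaw": 0},
    {"dp": [-100, 110, -80], "yaw": 0},
    {"dp": [-150, 140, -80], "yaw": 0},
    {"dp": [-200, 165, -80], "yaw": 0},
    {"dp": [-250, 185, -80], "yaw": 0},
    {"dp": [-310, 200, -80], "yaw": 0},
    {"dp": [-370, 200, -80], "yaw": 0},
    {"dp": [-430, 200, -80], "yaw": 0},
    {"dp": [-480, 200, -80], "yaw": 0},
  ],
  fingers=0.1,
)

```text
clock: 60.35
eef_pos: [850.8, -200.2, 371.7]
tcp_rot: [-3.141, 0.0, 1.638]
contact_force: [0.6, -0.0, 0.9]
opening: 0.55
grasp_force: 0.0
```

```bash
cat >> h.py <<'E'
def art(im,u,v,w,h,cols=100,asp=.5):
    G=cv2.resize(cv2.cvtColor(im,cv2.COLOR_BGR2GRAY)[v:v+h,u:u+w],(cols,int(cols*h/w*asp)),interpolation=cv2.INTER_AREA)
    print("u",u,"v",v,"per col",w/cols,"per row",h/int(cols*h/w*asp))
    print("\n".join("".join(" .,:-=+*#%@"[min(10,x//17)] for x in row) for row in G))
E
python3 - <<'E'
from h import *
go()
t=grab("top");s=grab("scene");cv2.imwrite("pics/top4.png",t);cv2.imwrite("pics/scene4.png",s)
art(t,200,80,100,190,100)
art(s,300,120,150,110,130)
E
```

```text
clk 60.4 p [ 850.8 -200.2  371.7] psi 1.638 q6 -0.30 op 0.550
u 200 v 80 per col 1.0 per row 2.0
,,,,,,,,,,,...... .....-*#*##*****#*#***##*#*#*########*##*###*################*###########***######
...  .. ........ . .  .-***####****#*######**#***##*####**####*######################*#####*+*######
.,,,,,:,,,,,----------=+****##*********************+***+++++++++++*****#*###################+*######
++++*************#****++==================-=----=----------------=#########%######%%%%######+*######
#*******#**#***######*=-------------------------------------------*#%#%%#%#%%%%%%##%%%######=*######
**#***********##%####*=--=-=--------------------=----------------:=#%###%%##%##%%#%#%#######=*######
**##***********#######=--------::::::::::::,,,,,,,,,,,,,,,,,,,,,,,=#%#%##%%%###%%%%%%#######=*##%###
#*#*****#****+########+:,,,,,,,,,,,,,,,,,::-----==-====-====++++++###%###%#%%%%%%%%%%#######=*######
*#***********+*########*+**************##*###########%#%##%%%#%####%%#%####%#%%#%%%%%#######=*######
*************+*#####%##%##%##%########%%###%%#%#############%#%###%###%#%%%#%#%%##%%#%#####*=+
[... 14114 characters left out ...]
--------------------------------------===--+#
--------==+*#####################*:....:=*****++=:....        .,=###+. .......,::-----=====----------------------------====---:-**
------=*#########################:....-***+=+==+**:.....,,,:-+*#####=.   .....,.,,::------===========-=-------==========---::,:*+-
--=+**##########################+,....=+++++===*##=....,+*#########*:     ......,,..,,::-------====================-----::,,,-*+-=
++##############################+......-*#*+++*##+,......,-+#######+.       ........,,,,,,:::-----------------------::,,,,,-+#*--*
==##############################+. .....,-==++=-,.....,,,,.,=######=.         ..,,,,..,,,,,,,,,,,,:::::::::::::,,,,,,,,,.:+##*--*#
```

```bash
python3 - <<'E'
from h import *
t0=cv2.imread("pics/top3.png");t=cv2.imread("pics/top4.png");s=cv2.imread("pics/scene4.png");s0=cv2.imread("pics/scene2.png")
print("now");art(t,255,120,32,60,64,.5);print("before");art(t0,255,120,32,60,64,.5)
print("scene now");art(s,340,125,90,75,120,.6);print("scene before");art(s0,340,125,90,75,120,.6)
a=.07;o=np.array([661.2,81.5])
c=lambda x,y,z:[o[0]+x*np.cos(a)-y*np.sin(a),o[1]+x*np.sin(a)+y*np.cos(a),z]
Q=[c(-30+i,190+j,z) for z in(170,70) for i,j in((75,75),(75,-75),(-75,-75),(-75,75))]
print(w2px("top",Q).round(1).tolist());print(w2px("scene",Q).round(1).tolist())
E
```

```text
now
u 255 v 120 per col 0.5 per row 1.0
##********##************************######%%%%%%%%%%%%%%%%##%%##
**############******++**++++++********##%%%%%%%%%%%%%%%%%%%%%%##
++++++++++++++========--------********##%%%%%%%%%%%%%%%%%%##%%##
::::::::::::::::::,,,,::,,,,--**##******##%%%%%%%%%%%%%%##%%%%##
,,,,,,,,,,,,,,,,,,,,,,,,,,,,--**##******%%%%%%%%%%%%##%%%%%%%%##
,,,,,,,,,,,,,,,,,,,,,,,,,,..--####****##%%%%%%%%%%%%%%%%%%%%%%##
,,,,,,,,,,,,,,,,,,,,,,,,,,,,--####******%%%%%%%%%%%%%%%%%%%%%%%%
,,,,,,,,,,,,,,,,::,,,,,,::::--####******##%%%%%%%%%%%%%%%%%%%%%%
::::::::----------------======####******%%%%%%%%##%%%%%%##%%%%%%
================++++++++++++**####******##%%%%##%%%%%%%%%%%%%%%%
++++++++++++++++++++++++++++++**##**++++##%%%%%%%%%%%%%%%%%%%%%%
++++++++++++++++++==++++++****####****++##%%%%%%%%%%%%%%%%%%%%%%
==++++++======----====--==++****##****++##%%%%%%%%%%%%%%%%%%%%%%
--------::::::::::::--::::==++**##****++##%%%%%%%%%%%%%%%%##%%%%
::::::::..........::--,,,,::--++******++**%%%%%%%%%%%%%%%%%%%%%%
........  ..  ....,,--::....::++******++**%%%%%%%%%%%%%%%%%%%%%%
....  ,,......,,..,,
[... 20959 characters left out ...]
.,,::::-----:::::::::::::::::::::::::::::::::::::--=---*#######################
#################****+===+++:,.,,,,,,........,:::::::::::::::::::::::::::::::::::::::::::----===########################
################*****-:,,,:==---++++=-::......,,::::::::::::::-:::::::::::::::::::::::::-----=+*########################
###############****++=---:-==**+****+**+:,......,:--:::-:::::----:::::::::::::::-:::::::-----*##########################
[[210.3, 124.0], [268.7, 121.2], [270.9, 178.5], [211.6, 181.5], [218.0, 134.0], [272.2, 131.4], [274.4, 184.7], [219.4, 187.4]]
[[423.4, 150.9], [403.2, 183.1], [353.0, 164.1], [375.9, 134.7], [417.3, 175.8], [398.1, 207.8], [351.3, 188.9], [373.0, 159.6]]
```

```bash
python3 -c "
from h import *
go((420,-330,330,1.64))"
```

```text
clk 60.5 p [ 850.2 -204.4  370.7] psi 1.633 q6 -0.30 op 0.553
[np.float64(-98.7), np.float64(-437.2), np.float64(40.7)] -0.4 rows 8
```

carry_out(
  targets=[
    {"dp": [-12, -40, 0], "yaw": 0},
    {"dp": [-25, -95, 0], "yaw": 0},
    {"dp": [-35, -150, 0], "yaw": 0},
    {"dp": [-50, -205, 0], "yaw": 0},
    {"dp": [-65, -260, 0], "yaw": 0},
    {"dp": [-80, -315, 0], "yaw": 0},
    {"dp": [-95, -370, 0], "yaw": 0},
    {"dp": [-100, -420, 0], "yaw": 0},
    {"dp": [-100, -420, 0], "yaw": 0},
  ],
)

```text
clock: 61.58
eef_pos: [436.1, -325.8, 372.6]
tcp_rot: [-3.141, 0.0, 1.637]
contact_force: [0.1, -0.2, -0.0]
opening: 0.555
grasp_force: 0.0
```

```bash
python3 - <<'E'
from h import *
go()
t=np.mean([grab("top").astype(float) for _ in range(6)],0); s=np.mean([grab("scene").astype(float) for _ in range(6)],0)
np.save("t.npy",t);np.save("s.npy",s)
g=t.mean(2)
print("     "+" ".join(f"{u:3d}" for u in range(256,276)))
for v in range(130,174): print(v,":"," ".join(f"{int(x):3d}" for x in g[v,256:276]))
art(s.astype(np.uint8),345,125,80,70,128,.6)
E
```

```text
clk 61.6 p [ 436.1 -325.8  372.6] psi 1.637 q6 -0.71 op 0.555
     256 257 258 259 260 261 262 263 264 265 266 267 268 269 270 271 272 273 274 275
130 : 118 119 119 119 119 119 119 121 121 122 121 124 123 126 142 146 135 125 122 154
131 : 121 121 120 121 120 110 107 108 110 115 113 118 122 126 143 148 139 124 119 151
132 : 108 108 106 102  99  88  88  86  90  97  88 102 117 126 148 151 139 127 122 153
133 :  89  87  75  69  67  60  61  59  68  82  62  70  96 115 143 148 138 129 121 143
134 :  62  60  48  39  36  30  28  33  55  75  51  41  61  87 122 141 137 131 117 134
135 :  32  31  29  24  20  21  23  26  49  74  48  34  36  62 106 134 137 130 118 133
136 :  27  26  26  30  30  32  36  36  48  69  46  33  33  52 105 135 140 134 123 135
137 :  43  43  49  49  55  55  59  59  56  60  39  34  32  58 111 140 140 135 132 135
138 :  62  61  65  66  71  72  74  71  62  54  35  36  36  57 109 140 140 135 133 136
139 :  71  72  71  72  70  73  73  71  62  61  42  54  59  63  99 139 140 136 129 129
140 :  71  72  71  77  75  76  79  72  65  68  55  70  80  77  90 131 139 137 128 121
141 :  
[... 10825 characters left out ...]
::::::::::::::::::::::::::::::::::------=+*############
#####*####*++===---:::::::::::::::::::::::::::::::::::::::::::::::::::::::::::::::::::::::::::::::::::::::------++##############
###*###########*++=---::::::::::::::::::::::::::::::::::::::::::::::::::::::::::::::::::::::::::::::::::------=+################
##*###############*+++=----::::-::::::::::::::::::::::::::::::::::::::::::::::::::::::::::::::::::::::::------+#################
######################*+=-::::::::::::::::::::::::::::::::::::::::::::::::::::::::::::::::::::::::::::--------+#################
*####################*+--:............,,::::::::::::::::::::::::::::::::::::::::::::::::::::::::::::::------=+*#################
```

```bash
python3 - <<'E'
from h import *
s=np.load("s.npy")
for uv in((268.5,139),(268.5,149.5),(265,134.5),(265,167)):
    for z in(100,120,140,160,180):
        p=px2w("top",[uv],z); print(uv,z,p[0].round(0),w2px("scene",p).round(1))
g=s.mean(2)
print("     "+" ".join(f"{u:3d}" for u in range(372,424,1)))
for v in range(142,174): print(v,":"," ".join(f"{int(x):3d}" for x in g[v,372:424]))
E
```

```text
(268.5, 139) 100 [669. 206. 100.] [[391.2 195. ]]
(268.5, 139) 120 [664. 204. 120.] [[390.1 189.9]]
(268.5, 139) 140 [659. 202. 140.] [[389.  184.6]]
(268.5, 139) 160 [654. 199. 160.] [[387.9 179.2]]
(268.5, 139) 180 [648. 197. 180.] [[386.7 173.6]]
(268.5, 149.5) 100 [640. 205. 100.] [[382.  191.1]]
(268.5, 149.5) 120 [635. 203. 120.] [[380.9 186. ]]
(268.5, 149.5) 140 [630. 201. 140.] [[379.8 180.8]]
(268.5, 149.5) 160 [626. 199. 160.] [[378.7 175.4]]
(268.5, 149.5) 180 [621. 196. 180.] [[377.6 169.9]]
(265, 134.5) 100 [681. 216. 100.] [[396.7 194.7]]
(265, 134.5) 120 [676. 213. 120.] [[395.6 189.5]]
(265, 134.5) 140 [671. 211. 140.] [[394.5 184.2]]
(265, 134.5) 160 [665. 209. 160.] [[393.3 178.8]]
(265, 134.5) 180 [660. 207. 180.] [[392.1 173.3]]
(265, 167) 100 [591. 213. 100.] [[368.6 182.7]]
(265, 167) 120 [587. 210. 120.] [[367.6 177.8]]
(265, 167) 140 [584. 208. 140.] [[366.6 172.7]]
(265, 167) 160 [580. 206. 160.] [[365.5 167.5]]
(265, 167) 180 [576. 204. 180.] [[364.4 162.1]]
     372 373 374 375 376 377 378 379 380 381 382 383 384 385 386 387 388 389 390 391 392 393 394 395
[... 6260 characters left out ...]
10 103 106 120 127 120 115  82  57  56  56  55 120 135 135
171 : 127 143 102  78  49  39  36  36  34  35  35  36  34  51  51  52  52  50  55  78  66  81  62  67  72  53  34  33  32  33  32  37  49  59  59  58 107 110  95 123 121 120 119  96  58  55  56  56  64 131 135 135
172 : 115 120 120 121  90  83  79  47  37  35  36  36  37  48  51  52  52  52  52  52  50  69  77  70  62  34  33  32  31  31  37  50  59  60  58  80 109 108 114 124 120 120 114  70  56  55  56  56  83 132 132 132
173 :  94 107 115 119 120 121 120  88  81  49  40  36  39  44  52  52  52  51  51  52  51  52  49  72  36  32  33  32  32  35  51  59  59  59  79 108 111 107 132 128 120 119  96  59  55  56  56  56  91 126 132 131
```

Both views agree: the tray dropped into the hopper with its tubes still inside. Its tab top stands at about (622,191,232), well above the rim. I'll regrip the tab with more overlap and swing the tray up about its lip, inside the hopper.

```bash
python3 -c "
from h import *
go((622,191.5,330,1.64),(622,191.5,216,1.64))"
```

```text
clk 62.2 p [ 439.3 -325.4  371.9] psi 1.640 q6 -0.71 op 0.553
[np.float64(503.1), np.float64(217.9), np.float64(41.9)] -0.0 rows 10
[np.float64(503.1), np.float64(217.9), np.float64(155.9)] -0.0 rows 10
```

carry_out(
  targets=[
    {"dp": [50, 22, 0], "yaw": 0},
    {"dp": [100, 44, 0], "yaw": 0},
    {"dp": [150, 65, 0], "yaw": 0},
    {"dp": [200, 87, 0], "yaw": 0},
    {"dp": [250, 109, 0], "yaw": 0},
    {"dp": [300, 130, 0], "yaw": 0},
    {"dp": [350, 152, 0], "yaw": 0},
    {"dp": [400, 174, 0], "yaw": 0},
    {"dp": [450, 196, 0], "yaw": 0},
    {"dp": [503, 218, 10], "yaw": 0},
    {"dp": [503, 218, 42], "yaw": 0},
    {"dp": [503, 218, 85], "yaw": 0},
  ],
  fingers=0.2,
)

```text
clock: 63.68
eef_pos: [622.7, 192.5, 286.7]
tcp_rot: [3.14, -0.0, 1.641]
contact_force: [-0.0, -0.5, -0.6]
opening: 0.601
grasp_force: 0.0
```

carry_out(
  targets=[
    {"dp": [0, 0, 20], "yaw": 0},
    {"dp": [0, 0, 40], "yaw": 0},
    {"dp": [0, 0, 55], "yaw": 0},
    {"dp": [0, 0, 65], "yaw": 0},
    {"dp": [0, 0, 70], "yaw": 0},
    {"dp": [0, 0, 70], "yaw": 0},
  ],
)

```text
clock: 64.42
eef_pos: [622.1, 191.2, 217.2]
tcp_rot: [3.142, -0.0, 1.639]
contact_force: [0.2, -0.0, -0.6]
opening: 0.597
grasp_force: 0.0
```

carry_out(
  targets=[
    {"dp": [0, 0, 0], "yaw": 0},
    {"dp": [0, 0, 0], "yaw": 0},
    {"dp": [0, 0, 0], "yaw": 0},
    {"dp": [0, 0, 0], "yaw": 0},
    {"dp": [0, 0, 0], "yaw": 0},
  ],
  fingers=-1,
  grip_force=45,
)

```text
clock: 65.05
eef_pos: [622.6, 191.4, 217.8]
tcp_rot: [3.14, -0.0, 1.639]
contact_force: [-0.3, 0.8, 5.8]
opening: 0.313
grasp_force: 44.9
```

carry_out(
  targets=[
    {"dp": [5, 0, -8], "yaw": 0},
    {"dp": [12, 0, -16], "yaw": 0},
    {"dp": [20, 0, -23], "yaw": 0},
    {"dp": [30, 0, -31], "yaw": 0},
    {"dp": [41, 0, -40], "yaw": 0},
    {"dp": [53, 0, -49], "yaw": 0},
    {"dp": [66, 0, -58], "yaw": 0},
    {"dp": [66, 0, -58], "yaw": 0},
  ],
)

```text
clock: 66.05
eef_pos: [617.5, 258.6, 275.8]
tcp_rot: [3.141, -0.001, 1.641]
contact_force: [0.6, -1.4, -3.0]
opening: 0.312
grasp_force: 44.6
```

```bash
python3 - <<'E'
from h import *
avg(4);go()
E
```

```text
F [ 0.08 -0.75 -3.19] T [-0.27  -0.087 -0.017] grip 44.60773587226868
clk 66.2 p [617.4 257.  274.7] psi 1.639 q6 0.32 op 0.311
```

carry_out(
  targets=[
    {"dp": [10, 0, -5], "yaw": 0},
    {"dp": [20, 0, -8], "yaw": 0},
    {"dp": [30, 0, -11], "yaw": 0},
    {"dp": [42, 0, -14], "yaw": 0},
    {"dp": [52, 0, -16], "yaw": 0},
    {"dp": [62, 0, -18], "yaw": 0},
    {"dp": [72, 0, -19], "yaw": 0},
    {"dp": [72, 0, -19], "yaw": 0},
  ],
)

```text
clock: 67.25
eef_pos: [612.5, 329.7, 294.0]
tcp_rot: [3.142, -0.0, 1.64]
contact_force: [0.6, -2.0, -1.9]
opening: 0.313
grasp_force: 44.4
```

```bash
python3 - <<'E'
from h import *
avg(4);go()
s=grab("scene"); art(s,345,60,90,135,90,.5)
E
```

```text
F [ 0.39 -1.92 -1.91] T [-0.507 -0.091 -0.016] grip 44.377745389938354
clk 67.5 p [612.6 328.6 293.9] psi 1.639 q6 0.42 op 0.308
u 345 v 60 per col 1.0 per row 2.014925373134328
,,,,,,,,,,,,,,,,,,,,,,,,,,,,,,,,,,:,, .,:::,:--=++*:.                              ,,,,,,,
,,,,,,,,,,,,,,,,,,,,,,,,,,,,,,,,.. ..,:::::::::::::                                -----::
,,,,,,,,,,,,,,,,,,,,,,,,,,,,,,,. ..::::::::-:::::::                               ,-======
,,,,,,,,,,,,,,,,,,,,,,,,,,,:,,..,::-:::::::::-:::-:                               -===-==-
,,,,,,,,,,,,,,,,,,,,,,,,,,.. .,:::-::::::::::::::,.                              .-===--=-
,,,,,,,,,,,,,,,,,,,,,,:==:,....,,:::::::::,,,,::,                                :---=----
:-=:::,,,,,,,,,,,,,,-+#####**+::,....,,,,,,,,,,.                                 -=-------
..,,:-:==-::,,,,,:-*###+==+*#####**+-:.  .......                                 ,--------
........=***++=-=*##*=-:===*+-==+#**##=.   .,,...,.                              .--------
........+******#####++==**==-:++*+--==*:.. .,,..:*=.                            ..:-------
.,......+***
[... 4474 characters left out ...]
:::::::::::::::--=+++**+++=-===-+=++++=::::::----=#############
-----:::::::::::::::::::::::::::::::::::::::::::-==++++***++++++-::::::----*##############
-----::::::::::::::::::::::::::::::::::::::::::::::::-===++***+-::::::----*###############
==---:::::::::::::::::::::::::::::::::::::::::::::::::::::-===:::::::---=*################
***++-:::::::::::::::::::::::::::::::::::::::::::::::::::::::::::::-----##################
****#*+==--:::::::::::::::::::::::::::::::::::::::::::::::::::::::----=*##################
#**#######*+==--:::::::::::::::::::::::::::::::::::::::::::::::::----*####################
*#############=-,,,,,,,,::::::::::::::::::::::::::::::::::::::::----=#####################
```

carry_out(
  targets=[
    {"dp": [8, 0, 0], "yaw": 0},
    {"dp": [16, 0, 1], "yaw": 0},
    {"dp": [22, 0, 1], "yaw": 0},
    {"dp": [22, 0, 1], "yaw": 0},
    {"dp": [5, 0, -5], "yaw": 0},
    {"dp": [-15, 0, -8], "yaw": 0},
    {"dp": [-35, 0, -10], "yaw": 0},
    {"dp": [-35, 0, -20], "yaw": 0},
    {"dp": [-35, 0, -10], "yaw": 0},
    {"dp": [-35, 0, -20], "yaw": 0},
    {"dp": [-35, 0, -12], "yaw": 0},
    {"dp": [-35, 0, -12], "yaw": 0},
  ],
)

```text
clock: 69.0
eef_pos: [614.5, 294.1, 305.0]
tcp_rot: [-3.14, 0.001, 1.64]
contact_force: [0.5, -0.0, -2.1]
opening: 0.308
grasp_force: 44.7
```

```bash
python3 - <<'E'
from h import *
avg(8);go()
E
```

```text
F [-0.12  0.4  -2.16] T [0.094 0.024 0.002] grip 44.72121477127075
clk 69.4 p [615.1 294.  306.1] psi 1.639 q6 0.38 op 0.311
```

The load reading has dropped to the tray's own weight, so the tray is empty. I'll drag its underside against the near hopper wall to bring the tilt back down, then lift it out.

carry_out(
  targets=[
    {"dp": [-20, 0, 0], "yaw": 0},
    {"dp": [-40, 0, 0], "yaw": 0},
    {"dp": [-60, 0, 0], "yaw": 0},
    {"dp": [-75, 0, 0], "yaw": 0},
    {"dp": [-90, 0, 0], "yaw": 0},
    {"dp": [-105, 0, 0], "yaw": 0},
    {"dp": [-120, 0, 0], "yaw": 0},
    {"dp": [-135, 0, 0], "yaw": 0},
    {"dp": [-150, 0, 0], "yaw": 0},
    {"dp": [-165, 0, 0], "yaw": 0},
    {"dp": [-165, 0, 0], "yaw": 0},
  ],
)

```text
clock: 70.78
eef_pos: [626.6, 128.0, 306.4]
tcp_rot: [3.141, 0.001, 1.638]
contact_force: [0.6, 1.7, 1.9]
opening: 0.316
grasp_force: 47.6
```

```bash
python3 - <<'E'
from h import *
avg(4);go()
E
```

```text
F [0.18 0.77 1.12] T [0.295 0.084 0.014] grip 47.556313276290894
clk 71.0 p [626.5 129.5 306.3] psi 1.639 q6 0.13 op 0.313
```

carry_out(
  targets=[
    {"dp": [0, 0, -20], "yaw": 0},
    {"dp": [0, 0, -45], "yaw": 0},
    {"dp": [0, 0, -70], "yaw": 0},
    {"dp": [0, 0, -70], "yaw": 0},
    {"dp": [0, 0, -70], "yaw": 0},
  ],
)

```text
clock: 71.6
eef_pos: [625.8, 129.4, 374.6]
tcp_rot: [-3.14, 0.001, 1.64]
contact_force: [0.3, 0.1, -3.5]
opening: 0.309
grasp_force: 47.2
```

```bash
python3 - <<'E'
from h import *
avg(8);go((380,290,300,1.39),(380,290,180,1.39))
E
```

```text
F [-0.08  0.08 -2.62] T [-0.054  0.    -0.008] grip 47.19954192638397
clk 72.0 p [626.2 129.3 375.7] psi 1.639 q6 0.13 op 0.308
[np.float64(177.2), np.float64(-234.6), np.float64(75.7)] 14.3 rows 6
[np.float64(177.2), np.float64(-234.6), np.float64(195.7)] 14.3 rows 6
```

carry_out(
  targets=[
    {"dp": [0, -40, 0], "yaw": 3},
    {"dp": [20, -80, 0], "yaw": 6},
    {"dp": [50, -115, 10], "yaw": 9},
    {"dp": [80, -150, 30], "yaw": 12},
    {"dp": [115, -180, 60], "yaw": 14.3},
    {"dp": [150, -205, 95], "yaw": 14.3},
    {"dp": [176, -220, 130], "yaw": 14.3},
    {"dp": [176, -220, 165], "yaw": 14.3},
    {"dp": [176, -220, 175], "yaw": 14.3},
    {"dp": [176, -220, 175], "yaw": 14.3},
  ],
)

```text
clock: 73.25
eef_pos: [395.0, 289.7, 201.2]
tcp_rot: [-3.141, 0.0, 1.389]
contact_force: [-0.4, -0.0, -2.6]
opening: 0.308
grasp_force: 47.2
```

```bash
python3 - <<'E'
from h import *
avg(4);e=np.array([np.cos(1.39),np.sin(1.39)]);B=np.array([407.5,357])
go(*[(*(B-k*e),z-4,1.39) for k,z in((68,166),(68,160),(108,139),(141,106),(160,78),(164,68))])
E
```

```text
F [ 0.05 -0.27 -2.15] T [-0.042 -0.032  0.01 ] grip 47.19223737716675
clk 73.5 p [395.7 290.1 202.4] psi 1.389 q6 0.81 op 0.310
[np.float64(-0.1), np.float64(-0.5), np.float64(40.4)] -0.1 rows 1
[np.float64(-0.1), np.float64(-0.5), np.float64(46.4)] -0.1 rows 1
[np.float64(-40.1), np.float64(-0.4), np.float64(67.4)] -0.1 rows 2
[np.float64(-73.1), np.float64(-0.4), np.float64(100.4)] -0.1 rows 3
[np.float64(-92.1), np.float64(-0.4), np.float64(128.4)] -0.1 rows 3
[np.float64(-96.1), np.float64(-0.4), np.float64(138.4)] -0.1 rows 3
```

```bash
python3 - <<'E'
from h import *
t=np.mean([grab("top").astype(float) for _ in range(4)],0).astype(np.uint8)
art(t,206,120,70,66,100,.55)
E
```

```text
u 206 v 120 per col 0.7 per row 1.2941176470588236
##********************************************************************##########***#*********###*#%%
**************************************************###****************************+++++++===+*****##%
****##****************************++++++*+++++***+**+++======---------------------:::::::::+*#****#%
*******++=++++++++++++++======------::::::::::::::::::::::,,,,,,,,,,,,,,,,,,,,,,,,,,,,,,,,,+##***##%
*******-:,:::,,:::::::::,,,,,,,,,,,,,,,,,,,,,,,,,,,,,,,,,,,,,,,,,,,,,,,,,,,,,,,,,,,,,,,,,,,+##***##%
*******-:,,,,,,,,,,,,,,,,,,,,,,,,,,,,,,,,,,,,,,,,,,,,,,,,,,,,,,,,,,,,,,,,,,,,,,,,,,,,,,,,,,+###**##%
*******-:,,,,,,,,,,,,,,,,,,,,,,,,,,,,,,,,,,,,,,,,,,,,,,,,,:::::::::::::::::::::::----------*###***#%
*******-:,,,,,:::::::::::::::::::::::---------------=====================++++++++++++++++++*###***#%
#******-:,,,,:--==============++++++++++++++++++++++++++++++++++++++++++++++++++++++++*++***###****%
*******-:,,,,:-=+++++++++++++++++++++++*+++++++**+**++++*+++++++++++++*++++++++++++*++*++***###**+*%
*******-:,,,,:-=++**+**+++*******+*****
[... 3401 characters left out ...]
#*+-,,,,,,:==+++++++++++++++++++++++++++++++++++++++++++++++++++++++++++++++++++++++++++**###*
###*****+=,,,,,,:=++++++++++++++++++++++++++++++++++++++++++++++++++++++++++++++++++++*******+**###*
###*****+=,,,,,,:=+++++++++++++++++++++++++++++++++++*+++***********++++++************##############
###*****+=::::::-=+++++++++++**********++++++++***********###########****####**#####################
###***##**++++++++**************#***####*******####################################*****************
########************************#***##################***************************++++++++==========-
#######**********************************++++++++++++++=============------------:::::::::::::,:::,,,
```

All four tubes lie in the hopper (four bright streaks around u 223–240, v 147–172). Now lay the tray down.

carry_out(
  targets=[
    {"dp": [0, 0, 20], "yaw": 0},
    {"dp": [0, 0, 35], "yaw": 0},
    {"dp": [0, 0, 45], "yaw": 0},
    {"dp": [-15, 0, 53], "yaw": 0},
    {"dp": [-28, 0, 61], "yaw": 0},
    {"dp": [-40, 0, 69], "yaw": 0},
    {"dp": [-52, 0, 80], "yaw": 0},
    {"dp": [-63, 0, 91], "yaw": 0},
    {"dp": [-73, 0, 102], "yaw": 0},
    {"dp": [-82, 0, 114], "yaw": 0},
    {"dp": [-90, 0, 126], "yaw": 0},
    {"dp": [-92, 0, 131], "yaw": 0},
  ],
)

```text
clock: 75.15
eef_pos: [377.8, 198.3, 70.3]
tcp_rot: [-3.14, 0.002, 1.39]
contact_force: [-10.5, -15.2, 65.6]
opening: 0.313
grasp_force: 56.4
```

```bash
python3 - <<'E'
from h import *
avg(4);go()
E
```

```text
F [-5.98 -5.82 30.35] T [-0.738  0.871  0.016] grip 51.9515597820282
clk 75.3 p [378.  198.9  70.4] psi 1.390 q6 0.66 op 0.308
```

carry_out(
  targets=[
    {"dp": [0, 0, -2], "yaw": 0},
    {"dp": [0, 0, -3], "yaw": 0},
    {"dp": [0, 0, -3], "yaw": 0},
  ],
)

```text
clock: 75.72
eef_pos: [377.9, 199.2, 72.7]
tcp_rot: [-3.141, 0.001, 1.39]
contact_force: [-0.9, 0.5, -2.4]
opening: 0.315
grasp_force: 49.7
```

```bash
python3 - <<'E'
from h import *
avg(4);go()
E
```

```text
F [-0.25 -0.07 -2.72] T [-0.202  0.036  0.001] grip 49.68676149845123
clk 75.9 p [378.1 199.3  72.9] psi 1.390 q6 0.66 op 0.310
```

carry_out(
  targets=[
    {"dp": [0, 0, 2], "yaw": 0},
    {"dp": [0, 0, 2], "yaw": 0},
  ],
)

```text
clock: 76.18
eef_pos: [378.3, 199.4, 71.0]
tcp_rot: [3.142, -0.0, 1.39]
contact_force: [0.5, -0.3, -2.2]
opening: 0.313
grasp_force: 49.7
```

carry_out(
  targets=[
    {"dp": [0, 0, 0], "yaw": 0},
    {"dp": [0, 0, 0], "yaw": 0},
    {"dp": [0, 0, 0], "yaw": 0},
    {"dp": [0, 0, 0], "yaw": 0},
    {"dp": [0, 0, -30], "yaw": 0},
    {"dp": [0, 0, -80], "yaw": 0},
    {"dp": [0, 0, -140], "yaw": 0},
    {"dp": [-40, -30, -140], "yaw": 0},
    {"dp": [-90, -60, -140], "yaw": 0},
    {"dp": [-150, -60, -140], "yaw": 0},
    {"dp": [-210, -60, -140], "yaw": 0},
  ],
  fingers=0.2,
)

```text
clock: 77.55
eef_pos: [281.1, 3.7, 211.4]
tcp_rot: [3.14, -0.0, 1.392]
contact_force: [1.4, -1.0, -0.2]
opening: 0.599
grasp_force: 0.0
```

carry_out(
  targets=[
    {"dp": [-60, 0, 0], "yaw": 0},
    {"dp": [-120, 0, 0], "yaw": 0},
    {"dp": [-180, 20, 0], "yaw": 0},
    {"dp": [-240, 40, 0], "yaw": 0},
    {"dp": [-240, 40, 0], "yaw": 0},
  ],
)

```text
clock: 78.18
eef_pos: [278.0, -241.9, 211.3]
tcp_rot: [3.141, 0.001, 1.385]
contact_force: [0.1, 0.9, 0.2]
opening: 0.599
grasp_force: 0.0
```

```bash
python3 - <<'E'
from h import *
go()
t=np.mean([grab("top").astype(float) for _ in range(4)],0).astype(np.uint8);s=np.mean([grab("scene").astype(float) for _ in range(4)],0).astype(np.uint8)
cv2.imwrite("pics/end_t.png",t)
art(t,200,210,85,65,100,.5); art(t,335,205,55,55,60,.5); art(s,295,135,65,55,90,.55)
o=cv2.imread("pics/top3.png"); d=cv2.absdiff(o,t).max(2)
for n,(u,v,w,h) in dict(fork=(335,205,50,50),beaker=(398,225,32,32),jar=(145,175,30,27),rollers=(284,130,122,42)).items(): print(n,int((d[v:v+h,u:u+w]>35).sum()))
E
```

```text
clk 78.2 p [ 278.  -241.9  211.3] psi 1.385 q6 -0.53 op 0.599
u 200 v 210 per col 0.85 per row 1.7105263157894737
####################################################################################################
##############################################*#####################################################
####################*###############################################################################
#####################*########*##########################################*##########################
####**########################**####################################################################
####*###########*****###############################################################################
################*+======+++*****####################################################################
#################+=-::::------==+++****#############################################################
################*+-:----::::---------=====++*******#################################################
################+=::--------============--------======++****#################
[... 7877 characters left out ...]
****************+-::::::::::::
######################*+==+**####*+=::,,,,,-+****############*************##=-::::::::::::
####################################*+=:,:=*******############**####********=-::::::::::::
######################################**+*******#####*###*####***##*********=-::::::::::::
#######################################******#######********########*******#=-::::::::::::
###############################*#########**########***###*******##*******###=-::::::::::::
################################*##########***###****#####**######******###*-:::::::::::::
#################################*##########*********###**##########********+=--::::::::::
fork 0
beaker 38
jar 0
rollers 0
```

```bash
python3 - <<'E'
from h import *
a,b=cv2.imread("pics/top0.png"),cv2.imread("pics/top3.png"); d=cv2.absdiff(a,b).max(2)
print("beaker 0->3",int((d[225:257,398:430]>35).sum()),r.sense()['clock'])
print(r.sign_off())
E
```

```text
beaker 0->3 0 78.575
the job is handed in; nothing more can be done
None
```

I handed the job in at 78.6 s: all four rollers are clipped with the fork, all four tubes lie in the hopper, the fork stands on its pad, and the empty tray lies flat on the bench; the tray slipped into the hopper once mid-pour but I recovered it with its tubes, the jar showed no change, and the beaker was unmoved at the last clear check (the final image differed slightly there, probably the arm's shadow).

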